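Turn the reversed filter cartridges round in the filter bank

TASK

Some cartridges in the filter bank were put in backwards. Raise the latch lever, lift the cover off and lay it aside on the bench, take out each cartridge whose round nose points away from the port rail (the bar of brass sockets along one side), turn it end for end and put it back fully home in its own slot with the nose towards the rail. Then seat the cover flat on its two pins again and lower the latch lever over it, and leave the blue box and the tape roll where they are.

Things in the scene. Friction and masses are not known exactly. Their poses are not given: they have to be found in the camera images.
- bank (a point): The filter bank, a fixed grey open housing with four slots in a row. This point lies on the worktop under the middle of the slots. x runs along the slots towards the port rail, y across them, z up. The housing covers x -115 to 95, y -125 to 125 mm; its floor, also that of the slots, is 8 mm above the worktop. Slots are centred at x = 0, y = -84, -28, 28, 84 mm; some may be empty.
- slots (a point): Middle of the slot floor, 8 mm above bank, same axes. Each slot has guides on both sides at x = 29 to 52 and -29 to -52 mm, 18 mm high, 29.5 mm apart, flaring to 36 mm at the mouth. From x = -29 to 29 mm there are no walls: fingers can go down beside a bar to the floor, with 28 mm free between neighbours. End walls, 103 mm apart and 20 mm high, have 20 mm notches for the nose, both ways round.
- rail (a point): Top middle of the port rail, an upright grey bar along y with brass sockets, 38 mm above the worktop, at x = 80 to 90 mm of bank, y = -118 to 118 mm.
- pin_a (a point): Tip of one of the two 8 mm pins for the cover, 57 mm above the worktop, at (40, 112) mm in bank; conical for the last 5 mm. It rises from one of four corner pillars, 40 mm high, that carry the cover.
- pin_b (a point): Tip of the other pin, the same, at (-40, -112) mm in bank.
- cover_grip (a point): Middle of the cover's grip, a black block 44 (x) by 14 (y) by 28 mm high, centred on the loose cover: aluminium plate 116 (x) by 246 (y) by 4 mm, 0.25 kg, its underside 18 mm below this point. 12.5 mm square holes at (40, 112) and (-40, -112) mm go over the pins; half a turn fits too. Seated, this point is 58 mm straight above bank. The cover goes on or off only with the lever up.
- latch (a joint): Angle of the latch lever: 0 lowered (its arm level, reaching 18 mm over the edge of the seated cover, 4 mm above it), 1.35 rad fully raised (counts as raised, clear of the cover, from 1.0 on). It turns easily, with slight friction (about 1.5 N at the tab), and stays where it is left.
- latch_tab (a point): Middle of the black thumb tab at the end of the latch lever: 12 mm wide (along y of bank), 8 mm thick, 30 mm high. With the lever lowered it is upright and this point is at (-46, 0, 63) mm in bank. As the lever rises it moves up and back (towards -x of bank) on an arc about latch_pivot. It can be pinched across its width from above, or pushed.
- latch_pivot (a point): Pivot of the latch lever, fixed at (-96, 0, 52) mm in bank; its axis runs along y of bank. It sits in a head 27 mm wide (y), x = -106 to -86 mm, 60 mm high. The arm is 12 mm wide and 8 mm thick; the tab stands on it 50 mm from the pivot.
- cartridge_1_mid (a point): Middle of a filter cartridge: a square aluminium bar 100 x 28 x 28 mm, 0.12 kg, with a round steel nose (16 mm, 22 mm long) on one end; the other end is plain. x runs along the bar to the nose; right way round if that is x of bank, else backwards. The four long faces count alike. Home, this point is 22 mm above the worktop, mid-slot; it starts home in one of the slots. May be absent.
- cartridge_2_mid (a point): A filter cartridge exactly like cartridge_1, the same point and axes. It may be absent.
- cartridge_3_mid (a point): A filter cartridge exactly like cartridge_1, the same point and axes. It may be absent.
- cartridge_4_mid (a point): A filter cartridge exactly like cartridge_1, the same point and axes. It may be absent.
- cartridge_1_nose (a point): The tip of the round nose of cartridge_1, 72 mm from the middle of its bar. It may be absent.
- cartridge_2_nose (a point): The tip of the round nose of cartridge_2, 72 mm from the middle of its bar. It may be absent.
- cartridge_3_nose (a point): The tip of the round nose of cartridge_3, 72 mm from the middle of its bar. It may be absent.
- cartridge_4_nose (a point): The tip of the round nose of cartridge_4, 72 mm from the middle of its bar. It may be absent.
- blue_box: A bystander: blue box, 56 x 80 x 47 mm, on the worktop at the left. Origin at the centre of its underside.
- tape_roll: A bystander: yellow roll of tape, 66 mm across, 19 mm high, on the worktop at the right. Origin at the centre of its underside.

How it is judged:
By the outcome, as a careful person would: the job done as asked, in the order asked, and still so for the second after the job is handed in, with the robot touching nothing.
Of cartridge_1, cartridge_2, cartridge_3, cartridge_4 only 3 to 4 are there at a start; the rules pass over those that are not, and their reading is None.
At some moment in a run one of cover may be knocked a few centimetres aside while the robot is not near it.
Once in a run the grip may slacken for a moment while it holds something.
It also fails if it takes over 210 s, if anything falls off the work surface, if the arm or the gripper's body presses on something with over 40 N, if the wrist force passes 120 N, or if a joint passes its speed limit or range.

ROBOT

A 6-joint arm with a two-finger parallel gripper is mounted at the origin on a cart in front of the work surface, level with it; the furniture and walls round the work are solid. World frame = base frame: x ahead of the robot, y to its left, z up, the work surface at z = 0. Lengths are in m, angles in rad, forces in N, time in s.
With the tool pointing down it reaches from about 0.25 to 0.775 m from the base axis. Payload 4 kg.
Tool frame: the origin (TCP) lies midway between the tips of the shut fingers; the grasp point (between the pads) lies robot.grip_point_offset behind it (robot.grip_point_offset is the distance from the TCP to the grasp point, in m); z points along the fingers, x is the direction in which the jaws open and shut, and the axes are right-handed (so a half turn about z gives the same grasp; the last joint's range is limited). The gripper opens to 94 mm and grips with 3 to 60 N. Pads are 16 mm wide; open, the fingers measure 119 mm over their backs; the gripper's body (75 mm by 177 mm) begins 78 mm behind the grasp point.
Start: joints at [-1.388, 0.087, 1.371, -0, 1.684, -0.103], TCP at [0.155, -0.528, 0.206] pointing down, gripper open.
Joint ranges: [-3.1, 3.1], [-0.76, 2.03], [0.27, 2.55], [-1.08, 4.22], [0.17, 2.65], [-2.57, 2.57]. Speed limits (rad/s): [2.79, 2.79, 3.14, 3.14, 3.14, 3.14].

INTERFACE

Orientations are given as [roll, pitch, yaw] about the fixed x, y, z axes, in that order (R = Rz(yaw) Ry(pitch) Rx(roll)).
In Python, from bench import robot, optics, finder gives the robot as it stands. The module is installed in compiled form; this text tells all that it offers.
- The arm moves only by the tool arm_command, never from a script. Its argument "plan" is a list of rows, each a list of 5 numbers: the opening, from 0 (shut) to 1 (fully open), then the shift along the world's x, y, z in m, then the turn about the world's z in degrees. A call has 1 to 10 rows; each row is the pose to reach, as a shift and turn from the pose commanded when the call began; what a row does not reach only later rows make up. A row lasts 1/8 s, in which the tool goes at most 62.5 mm and 10.7 degrees, less where a joint would pass 70% of its speed; a pose out of reach is approached as far as the arm can. A call with a gripper value outside its range is refused whole. The fingers move at their own pace and stop on an object; the grip force is fixed at half the most. Time passes only in rows, so rows that repeat a pose let the fingers close. It gives the time, the measured TCP pose, the force and the opening at its end, in the units of the state.
- robot.get_obs(): the state, without advancing time (a new reading comes with each control period).
- optics.snapshot(name): name is "scene" or "top"; returns a dict with "image" (480x640x3 uint8, red, green, blue), "fx", "fy", "cx", "cy" (pixels), "position" and "rotation" of the camera in the world. Camera axes: x right, y down, z forward; pixel columns grow to the right and rows downward; lengths in m; the calibration is good to about 2 mm. A picture is of the moment at which its call begins. There is no depth.
- robot.close_job(): hands the job in, once; it reports no verdict.
Trained networks look in the newest picture that a camera, given by its name, has taken for a name from the list of things; names that differ only in an ending like _2 or _b are one class to them, and where a whole thing is asked for, a point or a joint stands for the part that bears it (a point fixed in the world has none). Each returns a list of dicts, best first, with "p" (0 to 1); they miss things now and then, are a little off and sometimes report something else, mostly with a low value. They report only what shows in the picture. A call takes as long as a camera call.
- finder.masks_of(label, camera): "pixels" (480x640 bool, what is visible of it) and "extent" ([left, top, right, bottom] in pixels, round what is visible of it).
The state is a dict: "time": time; "joint_positions": joint angles; "qvel": joint speeds; "joint_torque": joint torques, N m; "tool_pos": TCP position; "ee_rot": TCP orientation; "wrist_force": force on the tool from outside, world axes, zero at the start; "wrist_torque": the same for the moment, N m; "width": finger opening in m.
Only numpy, scipy, OpenCV 4.12 (cv2) and the standard library are available. Lean on these libraries where they do the work, as an engineer would, in place of code of your own. Each camera call takes 0.05 s, during which the arm holds its last target.

## Working session

There is one attempt and no reset: what is moved stays moved. The work goes in short steps, Python scripts to look and compute and a tool call to move; the robot and the scene stay as the last step left them, time stands still between calls to the robot, and variables do not carry over. Pictures are saved under pics/ and viewed, and the job is handed in when it is done.

Besides the shell and the picture viewer there is one more tool, called after "Call:" as name(argument=value, ...), one argument or row to a line, values as JSON. arm_command: Moves the arm, as the interface text tells. Its arguments: {"type":"object","properties":{"plan":{"type":"array","items":{"type":"array","items":{"type":"number"}}}},"required":["plan"]}

```bash
mkdir -p pics; ls
cat > h.py <<'E'
import numpy as np, cv2
from bench import robot, optics, finder
def snap(name, fn=None):
    s=optics.snapshot(name)
    if fn: cv2.imwrite('pics/'+fn, cv2.cvtColor(s['image'],cv2.COLOR_RGB2BGR))
    return s
def ray(s,u,v):
    d=np.array([(u-s['cx'])/s['fx'],(v-s['cy'])/s['fy'],1.0])
    return np.array(s['position']), np.array(s['rotation'])@d
def at_z(s,u,v,z):
    p,d=ray(s,u,v); return p+d*(z-p[2])/d[2]
def proj(s,P):
    P=np.atleast_2d(P); c=(P-np.array(s['position']))@np.array(s['rotation'])
    return np.c_[s['fx']*c[:,0]/c[:,2]+s['cx'], s['fy']*c[:,1]/c[:,2]+s['cy']]
E
python3 - <<'E'
from h import *
for n in ('scene','top'):
    s=snap(n,n+'0.png'); print(n,s['fx'],s['cx'],s['cy'],s['position'],np.round(s['rotation'],3).tolist())
print(robot.get_obs()); print(robot.grip_point_offset)
E
```

```text
pics
scene 473.1626235855598 320.50623884626077 239.38064189447238 [-0.56838789  0.57873807  0.68283379] [-2.028, 0.025, -2.051]
top 469.1458396818883 315.8526098724421 230.4121433713124 [0.47859864 0.02419305 1.22123527] [-3.049, -0.002, -1.557]
{'time': 0.1, 'joint_positions': array([-1.38808315e+00,  8.78806868e-02,  1.37210317e+00,  8.55202980e-06,
        1.68360008e+00, -1.03113063e-01]), 'qvel': array([ 4.58018235e-04, -1.60927216e-03, -3.72463591e-03, -1.34531694e-03,
       -8.01208239e-05, -4.90479729e-05]), 'joint_torque': array([ 2.27401863e-03, -3.41253018e+01, -3.03300977e+01,  7.19701848e-02,
        3.04044667e-02, -1.00192215e-04]), 'tool_pos': array([ 0.15497341, -0.5271971 ,  0.20442143]), 'ee_rot': array([-3.14137924e+00,  1.97982924e-03, -1.28496892e+00]), 'wrist_force': array([ 0.14152371,  0.45120819, -0.07572566]), 'wrist_torque': array([0.01663251, 0.04050893, 0.00092353]), 'width': 0.093982178216195}
0.0188
```

```bash
python3 - <<'E'
t=open('h.py').read()
t=t.replace("def snap(","from scipy.spatial.transform import Rotation as Rn\ndef snap(",1).replace("    if fn:","    s['rotation']=Rn.from_euler('xyz',s['rotation']).as_matrix()\n    if fn:",1)
open('h.py','w').write(t)
E
cat h.py|head -8
```

```text
import numpy as np, cv2
from bench import robot, optics, finder
from scipy.spatial.transform import Rotation as Rn
def snap(name, fn=None):
    s=optics.snapshot(name)
    s['rotation']=Rn.from_euler('xyz',s['rotation']).as_matrix()
    if fn: cv2.imwrite('pics/'+fn, cv2.cvtColor(s['image'],cv2.COLOR_RGB2BGR))
    return s
```

View pics/top0.png

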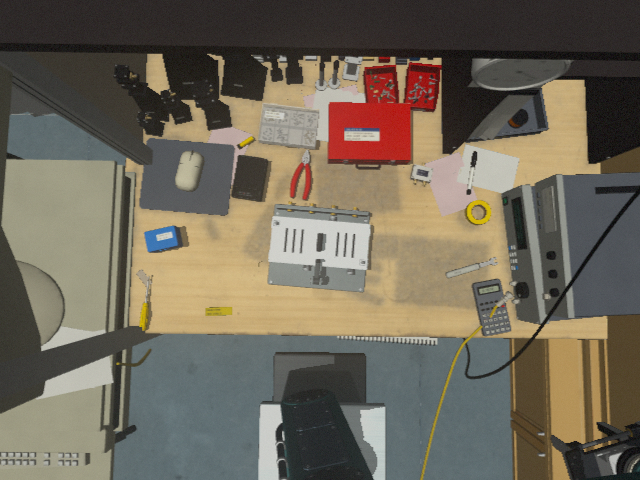

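View pics/scene0.png

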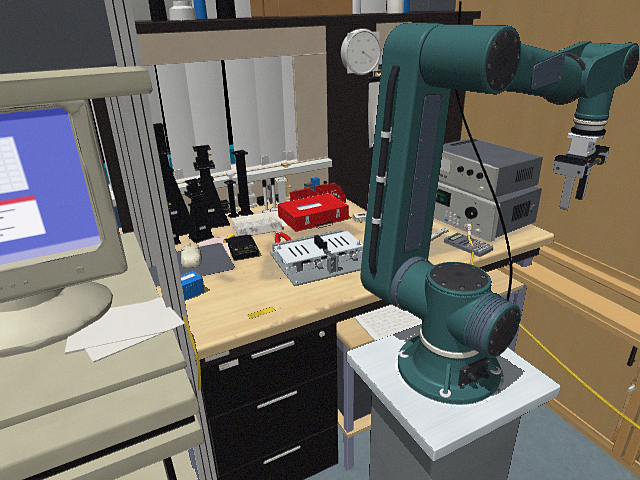

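```bash
cat >> h.py <<'E'
def crop(s,x0,y0,x1,y1,k,fn):
    im=cv2.cvtColor(s['image'],cv2.COLOR_RGB2BGR)[y0:y1,x0:x1]
    cv2.imwrite('pics/'+fn, cv2.resize(im,None,fx=k,fy=k,interpolation=cv2.INTER_CUBIC))
E
python3 - <<'E'
from h import *
s=snap('top'); crop(s,255,190,385,300,6,'topc0.png')
for l in ('bank','slots','rail','pin_a','cover_grip','latch','latch_tab','cartridge_1_mid','blue_box','tape_roll'):
    for m in finder.masks_of(l,'top')[:4]:
        v,u=np.nonzero(m['pixels']); print(l,round(m['p'],2),np.round(m['extent'],1),len(u),u.mean().round(1),v.mean().round(1))
s=snap('scene'); crop(s,255,220,385,300,6,'scenec0.png')
for l in ('bank','rail','pin_a','cover_grip','latch','latch_tab'):
    for m in finder.masks_of(l,'scene')[:4]:
        v,u=np.nonzero(m['pixels']); print(l,round(m['p'],2),np.round(m['extent'],1),len(u),u.mean().round(1),v.mean().round(1))
E
```

```text
bank 0.67 [267.4 200.5 369.  291.6] 3375 317.7 253.9
slots 0.97 [268.6 203.7 372.2 294.6] 3301 317.3 254.0
rail 0.61 [266.3 201.5 370.9 287.4] 3170 317.9 254.8
pin_a 0.96 [265.3 204.5 370.8 291.4] 3639 317.7 253.4
pin_a 0.59 [143.  229.4 181.2 252.4] 800 162.5 239.0
cover_grip 0.8 [267.6 217.1 370.3 267.6] 4355 319.5 242.6
latch 0.43 [311.3 258.4 316.  285.3] 133 316.4 271.5
blue_box 0.96 [144.4 227.5 180.8 253.9] 801 163.2 239.0
tape_roll 0.81 [461.7 200.2 491.8 224.6] 391 477.4 211.9
bank 0.88 [273.6 233.3 363.6 287.4] 2109 317.0 263.0
rail 0.8 [268.2 230.  361.9 285.7] 2082 318.6 262.5
rail 0.6 [181.3 275.4 203.1 298.9] 517 191.9 284.5
pin_a 0.7 [272.2 229.1 365.  289.2] 1998 318.3 263.4
cover_grip 0.73 [271.6 233.3 362.6 264.7] 1512 316.7 246.9
latch 0.49 [322.9 243.4 332.6 259.8] 82 328.2 252.1
latch_tab 0.49 [323.1 241.5 335.6 262.7] 84 328.1 251.4
latch_tab 0.37 [271.9 231.1 365.7 284.2] 1705 318.9 266.1
latch_tab 0.16 [310.5 259.2 324.5 266. ] 58 317.2 261.3
```

View pics/topc0.png

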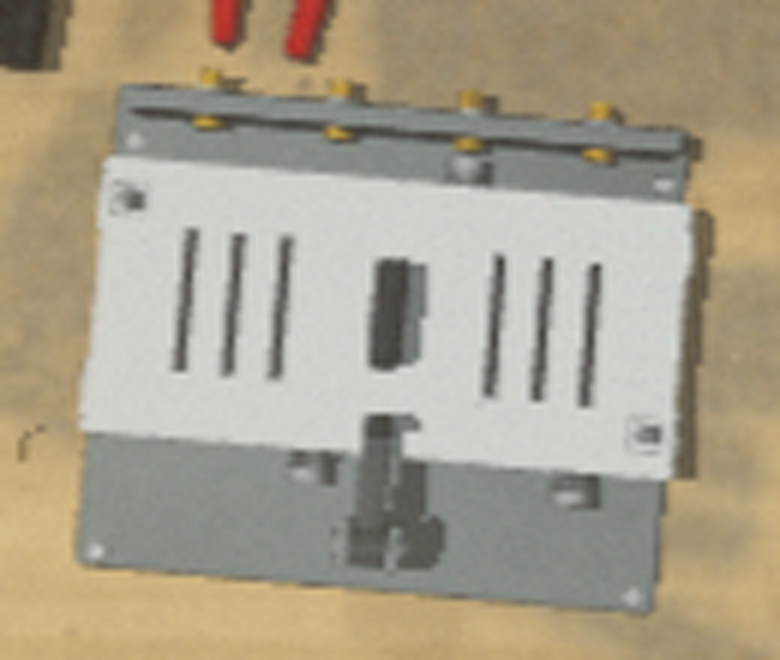

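View pics/scenec0.png

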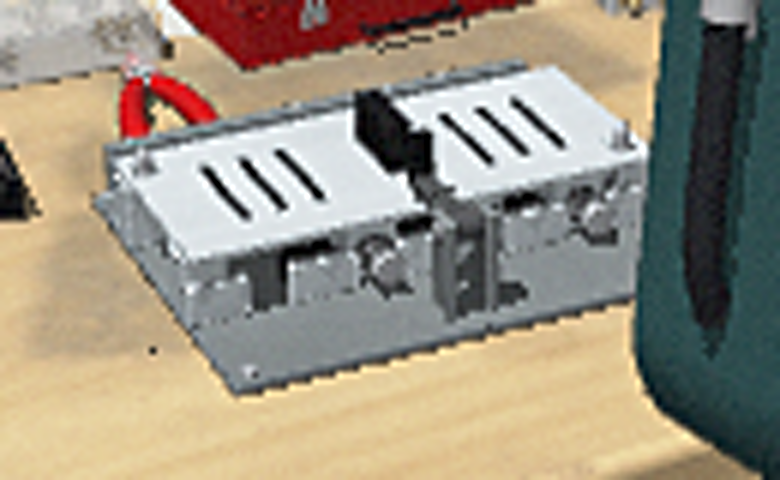

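```bash
cat > fit.py <<'E'
from h import *
from scipy.optimize import least_squares
def c2p(c,k=6,x0=255,y0=190): return [(c[0]+.5)/k-.5+x0,(c[1]+.5)/k-.5+y0]
def fit(s,obj,pix,x0=(0.44,0.02,-0.08)):
    obj=np.array(obj)/1000.; pix=np.array(pix)
    def W(p):
        c,q=np.cos(p[2]),np.sin(p[2]); o=obj.copy()
        o[:,0]=p[0]+c*obj[:,0]-q*obj[:,1]; o[:,1]=p[1]+q*obj[:,0]+c*obj[:,1]; return o
    r=least_squares(lambda p:(proj(s,W(p))-pix).ravel(),x0)
    return r.x,(proj(s,W(r.x))-pix)
E
python3 - <<'E'
from fit import *
s=snap('top')
o=[(58,123,44),(58,-123,44),(-58,-123,44),(-58,123,44),(40,112,57),(-40,-112,57),(-115,125,8),(-115,-125,8)]
c=[(108,157),(693,208),(671,478),(82,432),(133,198),(650,433),(80,565),(655,610)]
p,r=fit(s,o,[c2p(x) for x in c]); print(p,np.degrees(p[2])); print(r.round(2).tolist())
p,r=fit(s,o[:4],[c2p(x) for x in c[:4]]); print(p,np.degrees(p[2])); print(r.round(2).tolist())
s=snap('scene')
o=[(-58,123,44),(-115,125,8),(40,112,57),(-40,-112,57),(-58,-123,44),(58,123,44)]
c=[(185,260),(240,393),(147,157),(621,132),(650,155),(130,185)]
p,r=fit(s,o,[c2p(x,6,255,220) for x in c]); print(p,np.degrees(p[2])); print(r.round(2).tolist())
E
```

```text
[ 0.55750708  0.01354981 -0.06859338] -3.9301111088356198
[[0.22, -0.15], [-0.19, -0.7], [0.17, 0.25], [0.37, -0.15], [-0.67, -0.13], [0.34, 0.08], [-0.72, 0.14], [0.47, 0.66]]
[ 0.55703016  0.01390321 -0.0701135 ] -4.017207556659101
[[0.12, -0.04], [-0.3, -0.44], [-0.01, 0.52], [0.2, -0.04]]
[ 0.54914541  0.01983403 -0.05869744] -3.363115608195737
[[1.43, 1.64], [-0.29, 0.48], [-0.68, -0.47], [0.61, -0.94], [1.91, 0.82], [-3.09, -2.92]]
```

Call:
arm_command(
  plan=[
    [1,0,0.06,0.05,-10],
    [1,0,0.12,0.06,-20.3],
    [1,0,0.18,0.06,-20.3],
    [1,0.04,0.24,0.06,-20.3],
    [1,0.08,0.29,0.06,-20.3],
    [1,0.13,0.33,0.06,-20.3],
    [1,0.18,0.38,0.06,-20.3],
    [1,0.23,0.42,0.06,-20.3],
    [1,0.28,0.46,0.05,-20.3],
    [0.6,0.32,0.5,0.03,-20.3],
  ],
)

```text
time: 2.35
tool_pos: [0.4569, -0.0448, 0.2437]
ee_rot: [-3.138, -0.001, -1.639]
wrist_force: [-0.4, -0.3, 0.7]
width: 0.0871
```

Call:
arm_command(
  plan=[
    [0.45,0.0364,0.045,-0.05,0],
    [0.45,0.0364,0.045,-0.1,0],
    [0.45,0.0364,0.045,-0.116,0],
    [0.45,0.0364,0.045,-0.116,0],
    [0.45,0.0364,0.045,-0.116,0],
  ],
)

```text
time: 2.98
tool_pos: [0.4928, -0.0024, 0.1299]
ee_rot: [-3.136, -0.0, -1.641]
wrist_force: [0.1, 0.7, 0.1]
width: 0.0426
```

Run:
```python
from h import *
s=snap('top'); crop(s,255,190,385,300,6,'t1.png')
s2=snap('scene'); crop(s2,260,180,380,290,6,'s1.png')
o=robot.get_obs(); print(o['tool_pos'],o['ee_rot'],o['width'])
for S in(s,s2): print(proj(S,o['tool_pos']))
```

```text
[ 0.49276587 -0.00233505  0.12981424] [-3.13619699e+00 -4.36876983e-04 -1.64058067e+00] 0.042499499269989464
[[326.31759115 267.89399876]]
[[334.27941911 225.75721135]]
```

View pics/t1.png

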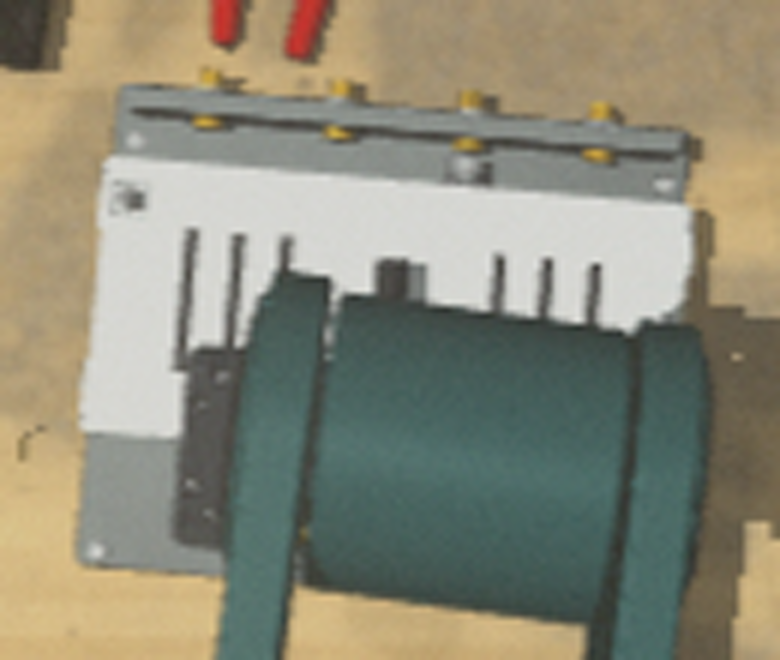

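View pics/s1.png

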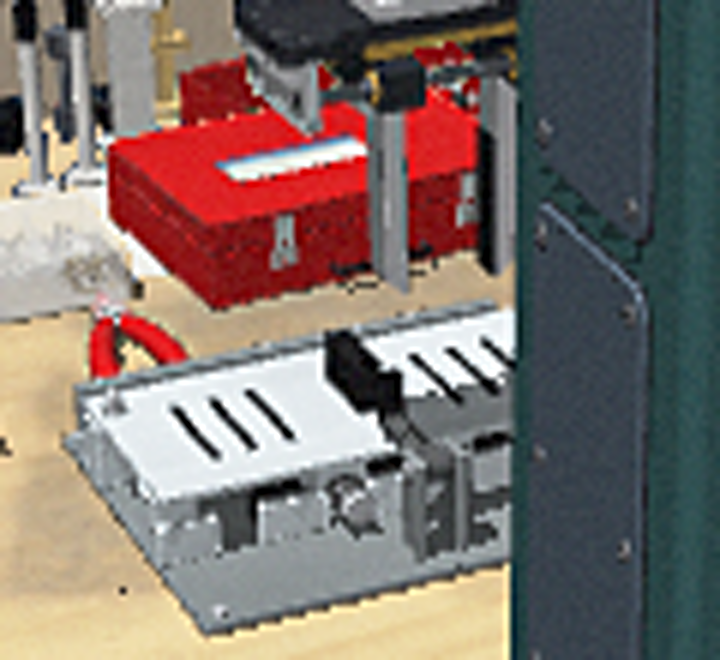

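Call:
arm_command(
  plan=[
    [0.45,0.0186,0.0193,0,0],
    [0.45,0.0186,0.0193,0,0],
    [0.45,0.0186,0.0193,-0.03,0],
    [0.45,0.0186,0.0193,-0.03,0],
    [0.45,0.0186,0.0193,-0.03,0],
  ],
)

```text
time: 3.7
tool_pos: [0.5102, 0.0174, 0.098]
ee_rot: [-3.14, -0.0, -1.64]
wrist_force: [-0.3, -0.7, 0.4]
width: 0.0424
```

Run:
```python
from h import *
s2=snap('scene'); crop(s2,260,180,380,290,6,'s2.png')
o=robot.get_obs(); print(o['tool_pos'],o['ee_rot'],o['width'])
c,q=np.cos(-.069),np.sin(-.069)
b=lambda x,y,z:[.5573+c*x/1e3-q*y/1e3,.0137+q*x/1e3+c*y/1e3,z/1e3]
print((proj(s2,[o['tool_pos'],b(-46,0,78),b(-50,6,78),b(-42,-6,78),b(0,0,72)])-[260,180])*6)
```

```text
[0.51054854 0.01741448 0.09836299] [-3.13928410e+00 -2.27804674e-04 -1.63974235e+00] 0.04251651266926342
[[391.98135008 330.18423355]
 [393.01533357 367.59146063]
 [384.96035447 373.43527552]
 [401.00655865 361.79389871]
 [355.14621255 341.28681016]]
```

View pics/s2.png

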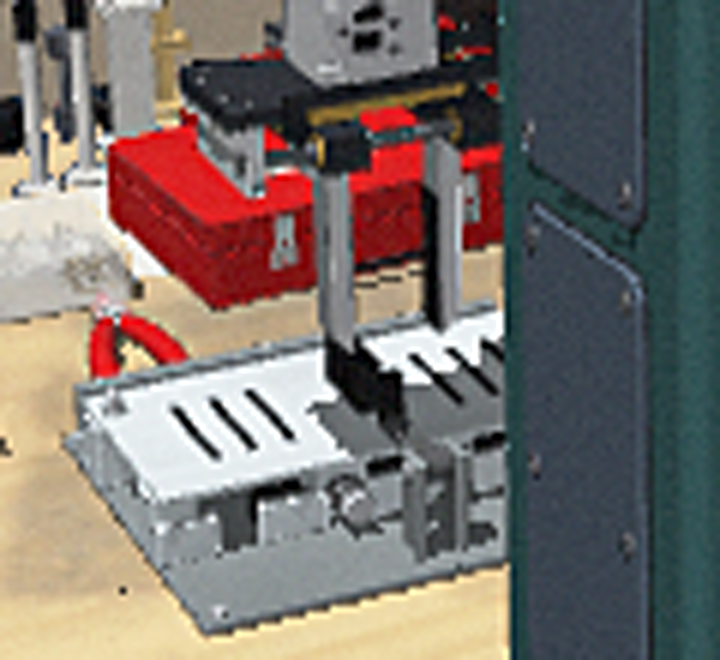

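Call:
arm_command(
  plan=[
    [0.45,0.0009,0,-0.03,0],
    [0.45,0.0009,0,-0.046,0],
    [0.45,0.0009,0,-0.046,0],
    [0.45,0.0009,0,-0.046,0],
    [0,0.0009,0,-0.046,0],
    [0,0.0009,0,-0.046,0],
    [0,0.0009,0,-0.046,0],
    [0,0.0009,0,-0.046,0],
  ],
)

```text
time: 4.75
tool_pos: [0.5109, 0.0175, 0.0511]
ee_rot: [-3.141, -0.001, -1.639]
wrist_force: [-0.7, -1.1, 0.5]
width: 0.0118
```

Call:
arm_command(
  plan=[
    [0,-0.0028,0.0002,0.0063,0],
    [0,-0.0063,0.0004,0.0122,0],
    [0,-0.0106,0.0007,0.0176,0],
    [0,-0.0156,0.0011,0.0224,0],
    [0,-0.021,0.0015,0.0266,0],
    [0,-0.027,0.0019,0.0299,0],
    [0,-0.0334,0.0023,0.0325,0],
    [0,-0.0401,0.0028,0.0342,0],
    [0,-0.047,0.0032,0.035,0],
    [0,-0.0528,0.0037,0.035,0],
  ],
)

```text
time: 6.0
tool_pos: [0.4594, 0.0212, 0.0879]
ee_rot: [-3.137, -0.001, -1.639]
wrist_force: [3.2, -4.8, -0.2]
width: 0.011
```

Call:
arm_command(
  plan=[
    [0,0,0,0,0],
    [0,0,0,0,0],
  ],
)

```text
time: 6.25
tool_pos: [0.4589, 0.0213, 0.0878]
ee_rot: [-3.139, -0.001, -1.639]
wrist_force: [0.9, -3.1, 6.2]
width: 0.0111
```

Run:
```python
from h import *
s2=snap('scene'); crop(s2,260,180,380,290,6,'s3.png')
o=robot.get_obs(); print(o['tool_pos'],o['ee_rot'],o['width'],o['wrist_force'])
```

```text
[0.45904088 0.02125233 0.08779124] [-3.13852418e+00 -5.50555625e-04 -1.63936002e+00] 0.011420663584951307 [ 1.05099328 -3.4236044   6.15367421]
```

View pics/s3.png

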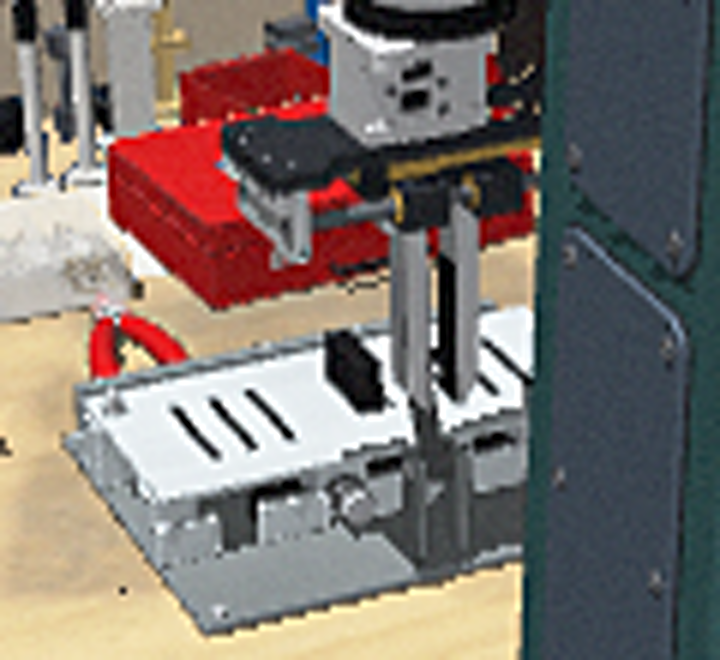

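Call:
arm_command(
  plan=[
    [0.4,0,0,0,0],
    [0.45,0,0,0,0],
    [0.45,0,0,0,0],
    [0.45,0,0,0.05,0],
    [0.45,0.04,-0.004,0.05,0],
    [0.45,0.098,-0.0075,0.05,0],
    [0.45,0.098,-0.0075,0.03,0],
    [0.45,0.098,-0.0075,0.01,0],
    [0.45,0.098,-0.0075,0.01,0],
    [0.45,0.098,-0.0075,0.01,0],
  ],
)

```text
time: 7.55
tool_pos: [0.5561, 0.0142, 0.0964]
ee_rot: [-3.141, 0.0, -1.639]
wrist_force: [-0.1, 0.1, 0.3]
width: 0.0425
```

Run:
```python
from h import *
s=snap('top'); crop(s,255,190,385,300,6,'t4.png')
s2=snap('scene'); crop(s2,260,180,380,290,6,'s4.png')
o=robot.get_obs(); print(o['tool_pos'],o['ee_rot'],o['width'],o['wrist_force'])
```

```text
[0.55659988 0.01409689 0.09717176] [-3.13938292e+00  5.88754653e-05 -1.63923674e+00] 0.04261608051051297 [ 0.52556485  0.1519656  -0.03819123]
```

View pics/s4.png

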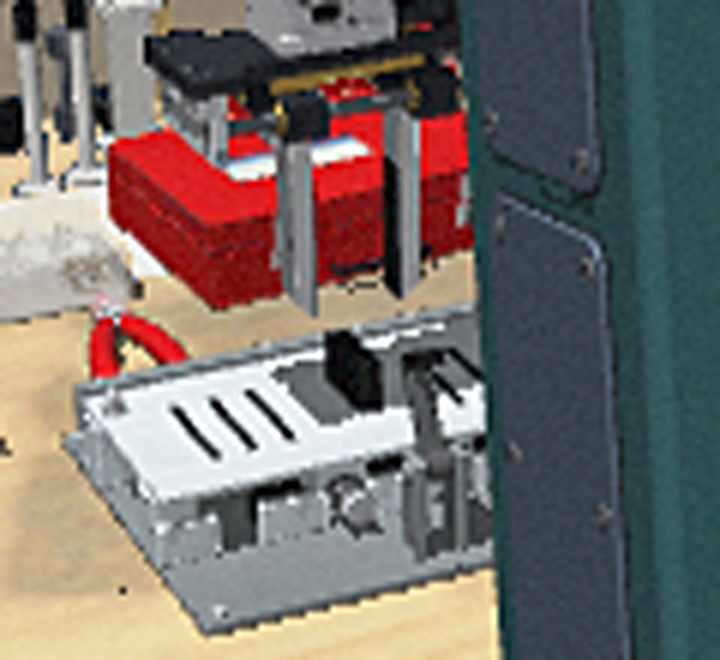

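Call:
arm_command(
  plan=[
    [0.45,0,-0.0003,-0.025,0],
    [0.45,0,-0.0003,-0.049,0],
    [0.45,0,-0.0003,-0.049,0],
    [0.45,0,-0.0003,-0.049,0],
    [0,0,-0.0003,-0.049,0],
    [0,0,-0.0003,-0.049,0],
    [0,0,-0.0003,-0.049,0],
    [0,0,-0.0003,-0.049,0],
  ],
)

```text
time: 8.65
tool_pos: [0.5562, 0.0138, 0.0472]
ee_rot: [-3.141, 0.0, -1.639]
wrist_force: [-0.7, 0.6, 2.0]
width: 0.0138
```

Call:
arm_command(
  plan=[
    [0,0,0,0.01,0],
    [0,0,0,0.02,0],
    [0,0,0,0.03,0],
    [0,0,0,0.045,0],
    [0,0,0,0.065,0],
    [0,0,0,0.09,0],
    [0,0,0,0.1,0],
    [0,0,0,0.1,0],
  ],
)

```text
time: 9.65
tool_pos: [0.5565, 0.0137, 0.1479]
ee_rot: [-3.139, -0.0, -1.639]
wrist_force: [0.2, -0.7, -1.7]
width: 0.0136
```

Run:
```python
from h import *
s=snap('top','t5.png')
s2=snap('scene'); crop(s2,220,150,380,290,5,'s5.png')
o=robot.get_obs(); print(o['tool_pos'],o['ee_rot'],o['width'],o['wrist_force'],o['joint_positions'])
```

```text
[0.55547052 0.01378299 0.14591828] [ 3.14002114e+00 -9.05698298e-05 -1.63925479e+00] 0.01391454208901987 [ 0.33322081  0.21903453 -2.83972644] [-7.71670053e-02  1.19959526e-01  1.45307903e+00 -1.04251720e-04
  1.57012476e+00  1.56208801e+00]
```

View pics/s5.png

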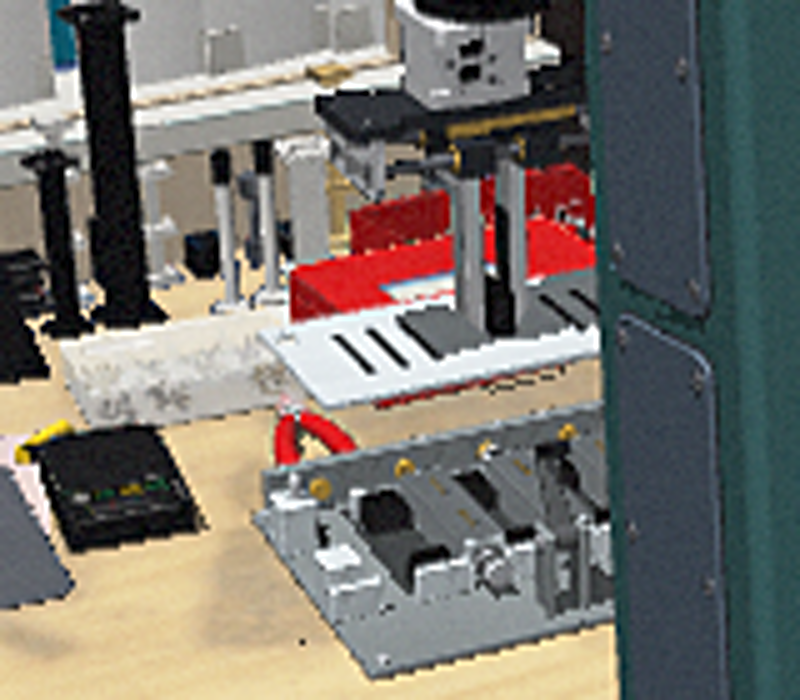

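View pics/t5.png

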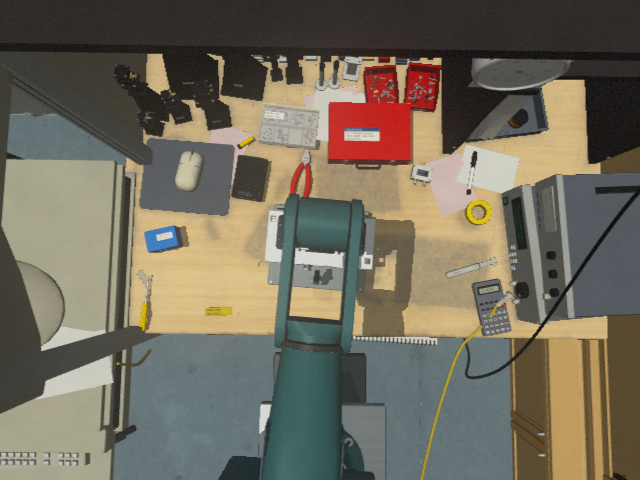

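Call:
arm_command(
  plan=[
    [0,-0.005,-0.02,0.01,8],
    [0,-0.01,-0.05,0.01,18],
    [0,-0.01,-0.08,0.01,28],
    [0,-0.015,-0.11,0.01,38],
    [0,-0.015,-0.14,0.01,48],
    [0,-0.015,-0.17,0.01,58],
    [0,-0.015,-0.2,0.01,68],
    [0,-0.015,-0.23,0.01,78],
    [0,-0.015,-0.244,0,86],
    [0,-0.015,-0.244,0,90],
  ],
)

```text
time: 11.0
tool_pos: [0.5395, -0.2309, 0.1438]
ee_rot: [-3.14, 0.005, -0.068]
wrist_force: [-0.7, -0.0, -2.1]
width: 0.0136
```

Call:
arm_command(
  plan=[
    [0,0,0,-0.03,0],
    [0,0,0,-0.06,0],
    [0,0,0,-0.08,0],
    [0,0,0,-0.1,0],
    [0,0,0,-0.11,0],
    [0,0,0,-0.11,0],
  ],
)

```text
time: 11.75
tool_pos: [0.54, -0.2297, 0.0353]
ee_rot: [-3.14, 0.003, -0.068]
wrist_force: [-0.1, -0.9, -1.7]
width: 0.0138
```

Run:
```python
from h import *
s=snap('top','t6.png')
o=robot.get_obs(); print(o['tool_pos'],o['ee_rot'],o['width'],o['wrist_force'],o['joint_positions'])
```

```text
[ 0.54080899 -0.23015766  0.03650162] [-3.14123785e+00  6.75437444e-04 -6.85234780e-02] 0.013557931647929707 [-0.74625244 -0.24523811 -1.47640695] [-4.98835825e-01  2.61256854e-01  1.51217918e+00  4.15377237e-05
  1.36891849e+00 -4.30320571e-01]
```

View pics/t6.png

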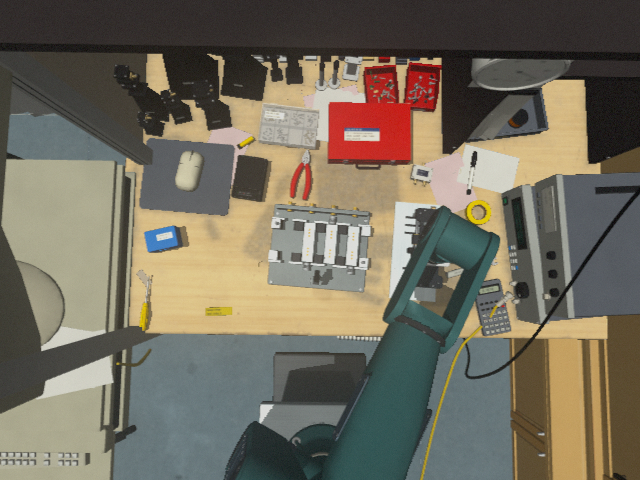

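Call:
arm_command(
  plan=[
    [0,0,0,-0.014,0],
    [0,0,0,-0.022,0],
    [0,0,0,-0.027,0],
    [0,0,0,-0.028,0],
    [0,0,0,-0.028,0],
    [0,0,0,-0.028,0],
  ],
)

```text
time: 12.55
tool_pos: [0.5413, -0.2304, 0.0093]
ee_rot: [3.141, -0.001, -0.069]
wrist_force: [0.1, 1.2, -2.1]
width: 0.0137
```

Not yet fully supported; ease down 2 mm more, then release and rise.

Call:
arm_command(
  plan=[
    [0,0,0,-0.001,0],
    [0,0,0,-0.002,0],
    [0,0,0,-0.002,0],
    [0.15,0,0,-0.002,0],
    [0.3,0,0,-0.002,0],
    [0.3,0,0,-0.002,0],
    [0.3,0,0,0.03,0],
    [0.45,0,0,0.09,0],
    [0.45,0,0,0.15,0],
    [0.45,-0.02,0.05,0.18,-8],
  ],
)

```text
time: 13.8
tool_pos: [0.5229, -0.1825, 0.193]
ee_rot: [3.14, -0.007, -0.216]
wrist_force: [-0.0, 0.9, 1.0]
width: 0.0424
```

Call:
arm_command(
  plan=[
    [0.45,-0.02,0.05,0,-8],
    [0.45,-0.04,0.1,0,-18],
    [0.45,-0.06,0.15,0,-28],
    [0.45,-0.08,0.2,0,-38],
    [0.45,-0.1,0.2,0,-48],
    [0.45,-0.12,0.2,0,-58],
    [0.45,-0.16,0.2,0,-68],
    [0.45,-0.18,0.2,0,-78],
    [0.45,-0.18,0.2,0,-82],
    [0.45,-0.18,0.2,0,-82],
  ],
)

```text
time: 15.05
tool_pos: [0.3409, 0.0198, 0.1891]
ee_rot: [-3.14, -0.0, -1.638]
wrist_force: [0.2, 0.4, -0.1]
width: 0.0426
```

Run:
```python
from h import *
s=snap('top','t7.png'); crop(s,255,190,385,300,6,'t7c.png');crop(s,370,180,480,310,5,'t7d.png')
o=robot.get_obs(); print(o['tool_pos'],o['ee_rot'],o['width'],o['wrist_force'],o['joint_positions'])
for l in ('cartridge_1_mid','cartridge_1_nose'):
    for m in finder.masks_of(l,'top')[:6]:
        v,u=np.nonzero(m['pixels']); print(l,round(m['p'],2),np.round(m['extent'],1),len(u),u.mean().round(1),v.mean().round(1))
```

```text
[0.34103837 0.01974158 0.18904235] [-3.14083153e+00 -9.62670869e-05 -1.63802236e+00] 0.04201664937008325 [-1.08470005  0.07819473 -0.37740766] [-1.08564423e-01 -3.94277493e-01  1.82016615e+00 -6.54084174e-05
  1.71493955e+00  1.52944848e+00]
cartridge_1_mid 0.71 [322.8 214.8 335.9 262.2] 503 330.0 241.1
cartridge_1_mid 0.17 [302.5 224.6 315.5 272.2] 455 307.7 244.2
```

View pics/t7c.png

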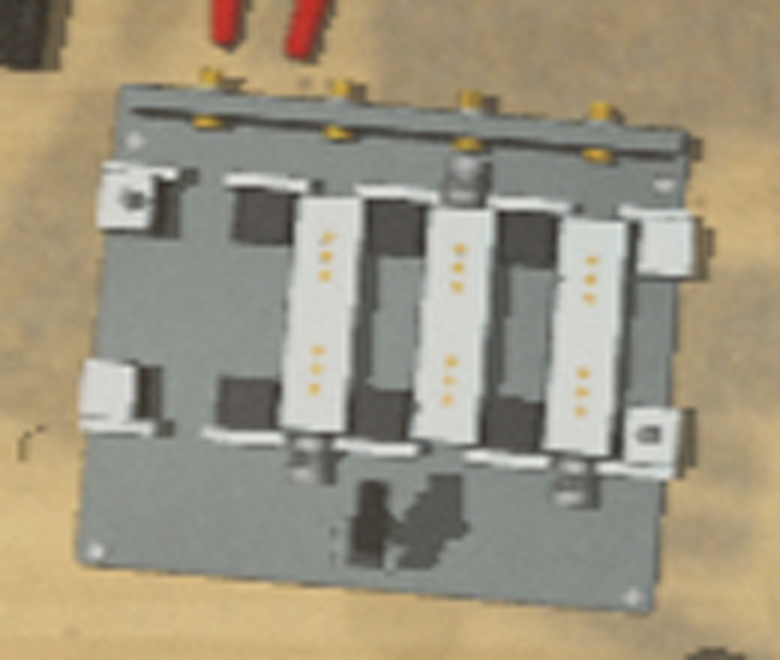

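View pics/t7.png

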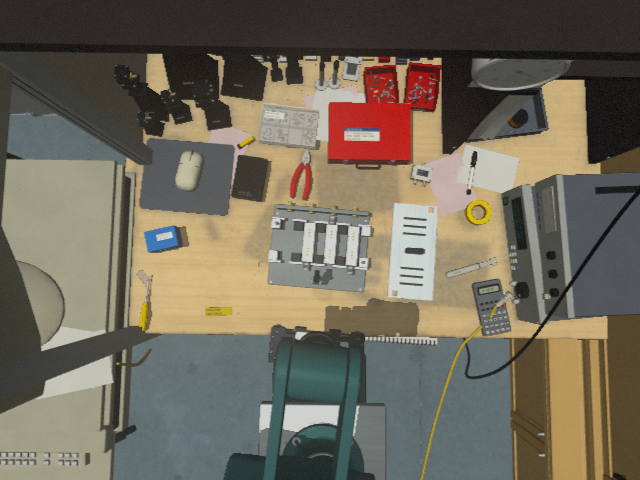

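Run:
```python
from fit import *
s=snap('top')
o=[];c=[]
for y,q in ((28,[(302,197),(363,200),(345,432),(282,430)]),(-28,[(430,207),(495,211),(478,444),(413,440)]),(-84,[(563,218),(628,222),(612,455),(546,452)])):
    o+=[(50,y+14,36),(50,y-14,36),(-50,y-14,36),(-50,y+14,36)]; c+=q
o+=[(40,112,57),(-40,-112,57)]; c+=[(133,198),(650,433)]
p,r=fit(s,o,[c2p(x) for x in c]); print(p,np.degrees(p[2])); print(r.round(2).tolist())
a=p[2];R=np.array([[np.cos(a),-np.sin(a)],[np.sin(a),np.cos(a)]])
for y in (28,-84): print(y,p[:2]+R@[0,y/1e3])
```

```text
[ 0.55693481  0.01364732 -0.06783195] -3.88648453137828
[[-0.42, -0.48], [0.39, -0.09], [0.17, 0.55], [-0.4, -0.02], [0.21, -0.37], [0.36, -0.14], [0.15, 0.35], [-0.09, 0.12], [0.02, -0.42], [0.18, -0.19], [-0.03, 0.33], [-0.11, -0.08], [-0.73, 0.13], [0.31, 0.27]]
28 [0.55883265 0.04158293]
-84 [ 0.5512413  -0.07015951]
```

Call:
arm_command(
  plan=[
    [0.45,0.06,0.006,0,0],
    [0.45,0.12,0.012,0,0],
    [0.45,0.18,0.018,0,0],
    [0.45,0.2178,0.0219,-0.04,0],
    [0.45,0.2178,0.0219,-0.09,0],
    [0.45,0.2178,0.0219,-0.115,0],
    [0.45,0.2178,0.0219,-0.115,0],
    [0.45,0.2178,0.0219,-0.115,0],
  ],
)

```text
time: 16.25
tool_pos: [0.5599, 0.0416, 0.0752]
ee_rot: [-3.139, 0.0, -1.639]
wrist_force: [-0.3, 0.2, 0.7]
width: 0.0424
```

Run:
```python
from h import *
s2=snap('scene'); crop(s2,260,180,380,290,6,'s8.png')
o=robot.get_obs(); print(o['tool_pos'],o['ee_rot'],o['width'],o['wrist_force'])
```

```text
[0.56019887 0.0415873  0.07587594] [-3.13800921e+00  5.48003645e-05 -1.63914692e+00] 0.04199217333019403 [ 0.88154107 -1.30086539  0.22105644]
```

View pics/s8.png

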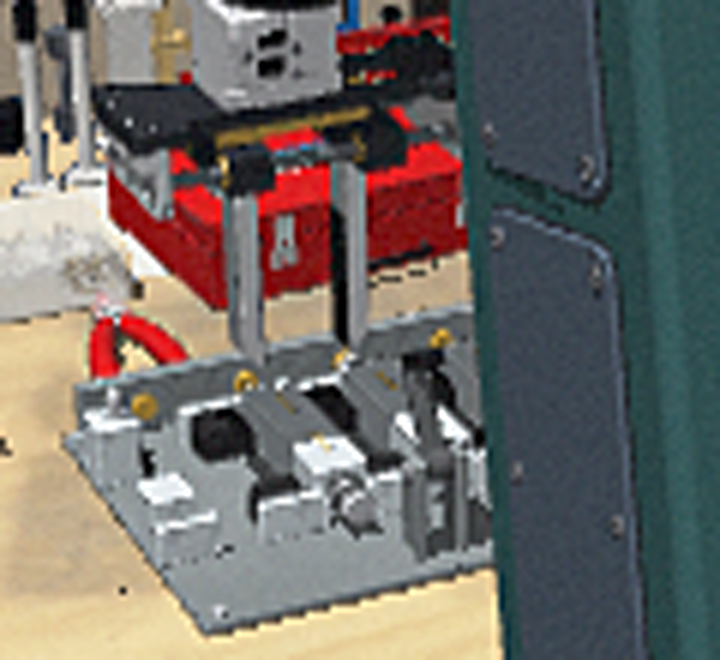

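Call:
arm_command(
  plan=[
    [0.45,-0.001,0,-0.03,0],
    [0.45,-0.001,0,-0.055,0],
    [0.45,-0.001,0,-0.0625,0],
    [0.45,-0.001,0,-0.0625,0],
    [0.45,-0.001,0,-0.0625,0],
    [0,-0.001,0,-0.0625,0],
    [0,-0.001,0,-0.0625,0],
    [0,-0.001,0,-0.0625,0],
    [0,-0.001,0,-0.0625,0],
  ],
)

```text
time: 17.42
tool_pos: [0.5584, 0.0417, 0.0122]
ee_rot: [-3.14, 0.0, -1.639]
wrist_force: [-0.7, -0.5, 3.5]
width: 0.0278
```

Call:
arm_command(
  plan=[
    [0,0,0,0.01,0],
    [0,0,0,0.02,0],
    [0,0,0,0.03,0],
    [0,0,0,0.045,0],
    [0,0,0,0.06,0],
    [0,0,0,0.07,0],
    [0,0,0,0.07,0],
    [0,0,0,0.07,0],
  ],
)

```text
time: 18.42
tool_pos: [0.5574, 0.0416, 0.0809]
ee_rot: [3.141, -0.0, -1.639]
wrist_force: [0.2, -0.2, -1.1]
width: 0.0277
```

Run:
```python
from h import *
s2=snap('scene'); crop(s2,260,180,380,290,6,'s9.png')
o=robot.get_obs(); print(o['tool_pos'],o['ee_rot'],o['width'],o['wrist_force'])
```

```text
[0.55723703 0.04164574 0.08055345] [ 3.14007833e+00 -1.69825226e-04 -1.63930853e+00] 0.02767177396069555 [-1.00927719 -0.34467466 -0.94792146]
```

View pics/s9.png

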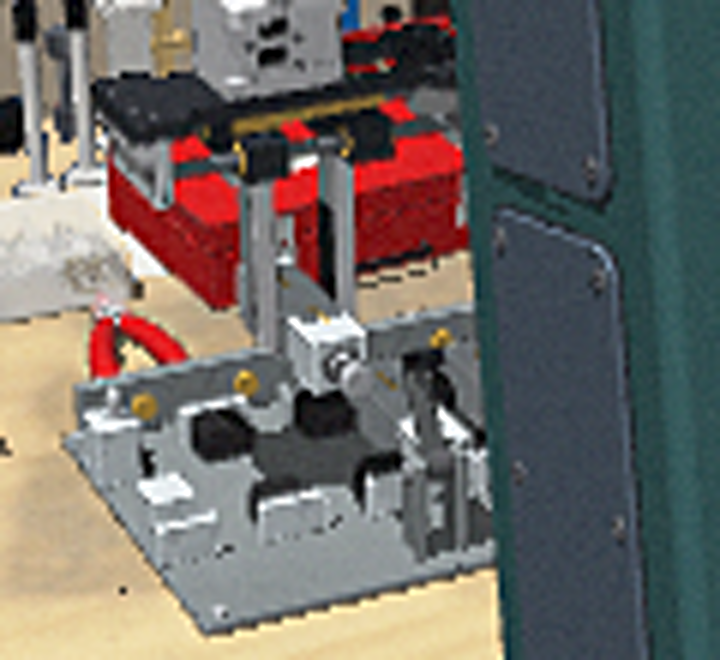

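Call:
arm_command(
  plan=[
    [0,0.012,0,0,9],
    [0,0.015,0,0,19],
    [0,0.015,0,0,29],
    [0,0.015,0,0,39],
    [0,0.015,0,0,49],
    [0,0.015,0,0,59],
    [0,0.015,0,0,69],
    [0,0.015,0,0,79],
    [0,0.015,0,0,89],
    [0,0.015,0,0,90],
  ],
)

```text
time: 19.73
tool_pos: [0.5723, 0.0416, 0.0805]
ee_rot: [3.141, 0.001, -0.07]
wrist_force: [0.5, 0.7, -1.3]
width: 0.0278
```

Call:
arm_command(
  plan=[
    [0,0,0,0,10],
    [0,0,0,0,20],
    [0,0,0,0,30],
    [0,0,0,0,40],
    [0,0,0,0,50],
    [0,0,0,0,60],
    [0,0,0,0,70],
    [0,-0.005,0,0,80],
    [0,-0.0135,0,0,90],
    [0,-0.0135,0,0,90],
  ],
)

```text
time: 20.98
tool_pos: [0.5588, 0.0417, 0.0809]
ee_rot: [-3.141, -0.0, 1.498]
wrist_force: [0.7, 0.3, -0.9]
width: 0.0276
```

Call:
arm_command(
  plan=[
    [0,0,0,0,0],
    [0,0,0,0,0],
    [0,0,0,0,0],
  ],
)

```text
time: 21.35
tool_pos: [0.5595, 0.0416, 0.0813]
ee_rot: [-3.142, -0.0, 1.501]
wrist_force: [-0.5, -0.2, -1.4]
width: 0.0278
```

Run:
```python
from h import *
s2=snap('scene'); crop(s2,260,180,380,290,6,'s10.png')
s=snap('top'); crop(s,255,190,385,300,6,'t10.png')
o=robot.get_obs(); print(o['tool_pos'],o['ee_rot'],o['width'],o['wrist_force'])
```

```text
[0.55940174 0.04161679 0.08130208] [ 3.14156121e+00 -6.55390265e-05  1.50170693e+00] 0.027894407134124704 [ 0.72994919  0.48693311 -0.86409359]
```

View pics/s10.png

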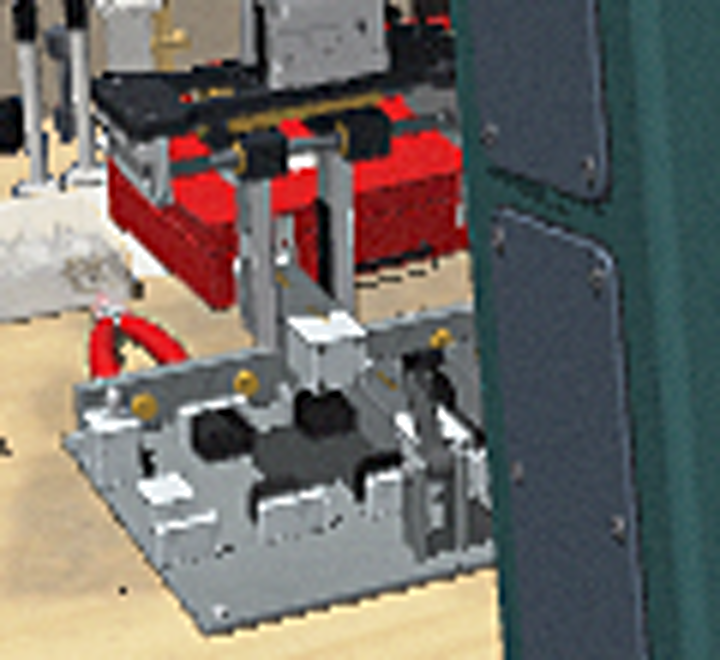

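View pics/t10.png

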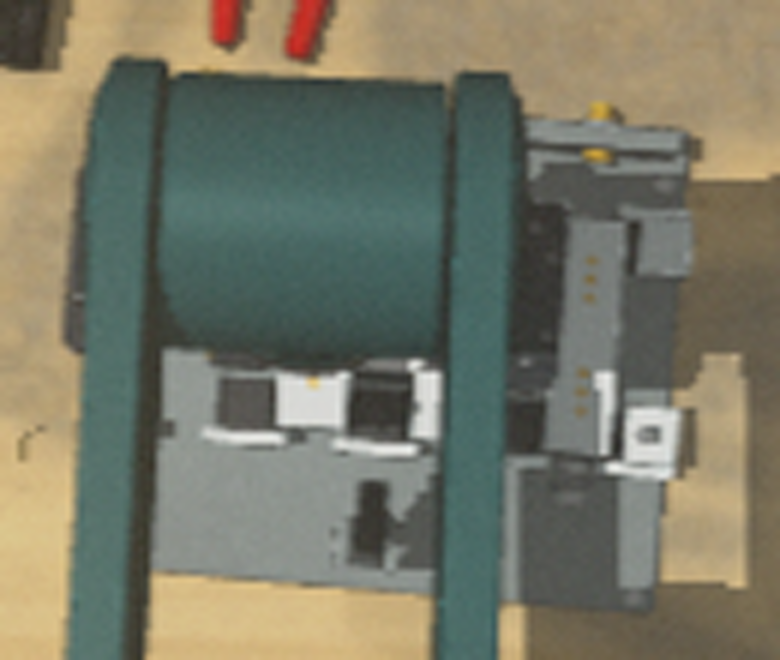

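Call:
arm_command(
  plan=[
    [0,-0.001,0,-0.02,0],
    [0,-0.001,0,-0.035,0],
    [0,-0.001,0,-0.045,0],
    [0,-0.001,0,-0.05,0],
    [0,-0.001,0,-0.053,0],
    [0,-0.001,0,-0.056,0],
    [0,-0.001,0,-0.056,0],
  ],
)

```text
time: 22.32
tool_pos: [0.5586, 0.0416, 0.0252]
ee_rot: [3.141, -0.0, 1.502]
wrist_force: [0.1, -0.1, -0.9]
width: 0.0279
```

Call:
arm_command(
  plan=[
    [0,0,0,-0.004,0],
    [0,0,0,-0.008,0],
    [0,0,0,-0.011,0],
    [0,0,0,-0.013,0],
    [0,0,0,-0.013,0],
    [0,0,0,-0.013,0],
  ],
)

```text
time: 23.08
tool_pos: [0.5585, 0.0416, 0.0125]
ee_rot: [3.141, -0.0, 1.502]
wrist_force: [1.9, -0.3, 0.7]
width: 0.0277
```

Call:
arm_command(
  plan=[
    [0,0,0,-0.0008,0],
    [0.3,0,0,-0.0008,0],
    [0.45,0,0,0,0],
    [0.45,0,0,0,0],
    [0.45,0,0,0.03,0],
    [0.45,0,0,0.07,0],
    [0.45,-0.0035,-0.055,0.07,0],
    [0.45,-0.0075,-0.1118,0.07,0],
    [0.45,-0.0075,-0.1118,0.065,0],
    [0.45,-0.0075,-0.1118,0.065,0],
  ],
)

```text
time: 24.32
tool_pos: [0.55, -0.0698, 0.0762]
ee_rot: [-3.139, -0.001, 1.502]
wrist_force: [0.2, 0.8, -0.1]
width: 0.0421
```

Run:
```python
from h import *
s2=snap('scene'); crop(s2,260,180,380,290,6,'s11.png')
s=snap('top'); crop(s,255,190,385,300,6,'t11.png')
o=robot.get_obs(); print(o['tool_pos'],o['ee_rot'],o['width'],o['wrist_force'])
```

```text
[ 0.5505516  -0.06899607  0.07679022] [-3.14051231e+00 -7.63448652e-04  1.50353520e+00] 0.041924073089237165 [-0.62700861 -0.44826451 -0.22233018]
```

View pics/s11.png

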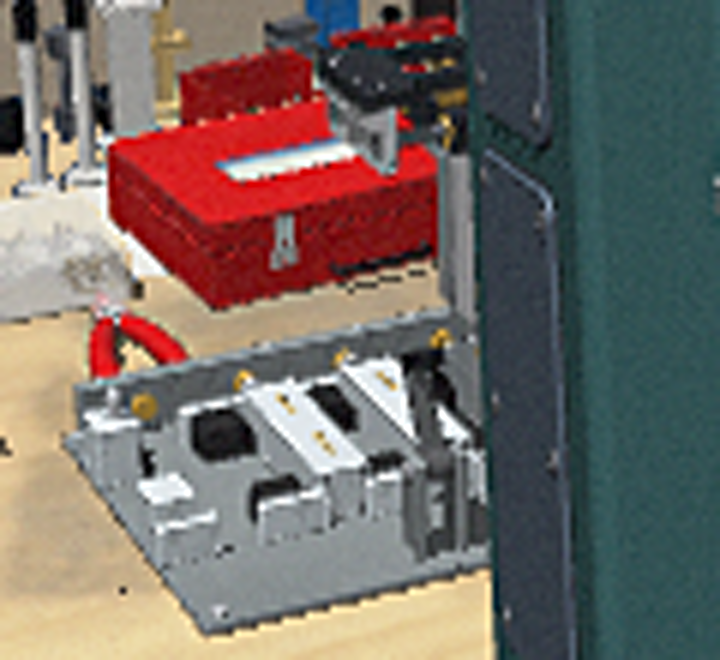

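View pics/t11.png

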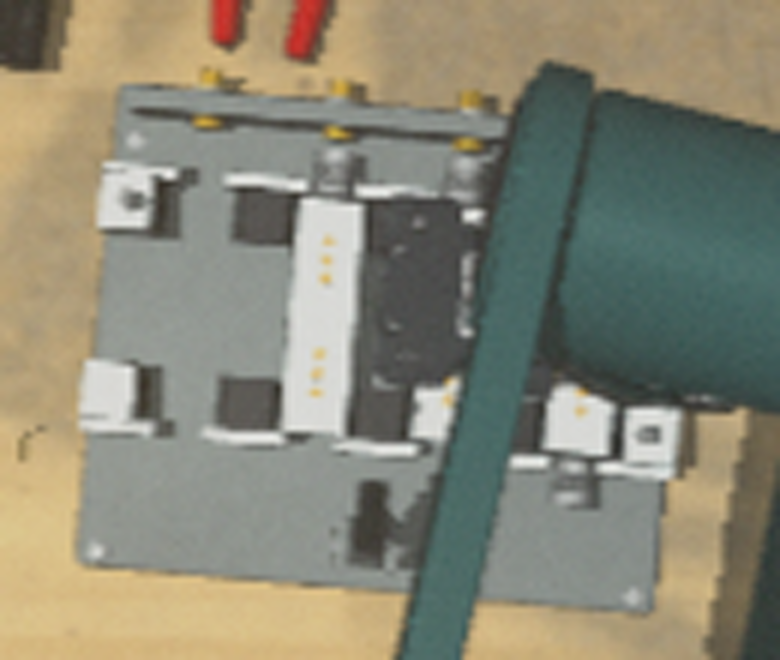

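Call:
arm_command(
  plan=[
    [0.45,0.0005,-0.001,-0.01,0],
    [0.45,0.0005,-0.001,-0.03,0],
    [0.45,0.0005,-0.001,-0.03,0],
    [0.45,0.0005,-0.001,-0.03,0],
  ],
)

```text
time: 24.92
tool_pos: [0.5515, -0.0707, 0.0475]
ee_rot: [3.141, -0.0, 1.503]
wrist_force: [0.1, -0.2, 0.2]
width: 0.0424
```

Call:
arm_command(
  plan=[
    [0.45,-0.0003,0.0005,-0.02,0],
    [0.45,-0.0003,0.0005,-0.032,0],
    [0.45,-0.0003,0.0005,-0.035,0],
    [0.45,-0.0003,0.0005,-0.035,0],
    [0,-0.0003,0.0005,-0.035,0],
    [0,-0.0003,0.0005,-0.035,0],
    [0,-0.0003,0.0005,-0.035,0],
    [0,-0.0003,0.0005,-0.035,0],
  ],
)

```text
time: 25.92
tool_pos: [0.5515, -0.0704, 0.013]
ee_rot: [3.14, -0.001, 1.502]
wrist_force: [0.3, 2.3, 3.6]
width: 0.0279
```

Lift and turn −180° (nose sweeps on the free side).

Call:
arm_command(
  plan=[
    [0,0,0,0.01,0],
    [0,0,0,0.02,0],
    [0,0,0,0.03,0],
    [0,0,0,0.045,0],
    [0,0,0,0.06,0],
    [0,0,0,0.07,0],
    [0,0,0,0.07,0],
  ],
)

```text
time: 26.8
tool_pos: [0.5518, -0.0709, 0.0838]
ee_rot: [3.139, 0.0, 1.502]
wrist_force: [0.7, 0.1, -1.3]
width: 0.0279
```

Call:
arm_command(
  plan=[
    [0,0.01,0,0,-9],
    [0,0.01,0,0,-19],
    [0,0.01,0,0,-29],
    [0,0.01,0,0,-39],
    [0,0.01,0,0,-49],
    [0,0.01,0,0,-59],
    [0,0.01,0,0,-69],
    [0,0.01,0,0,-79],
    [0,0.01,0,0,-89],
    [0,0.01,0,0,-90],
  ],
)

```text
time: 28.05
tool_pos: [0.5605, -0.0706, 0.0816]
ee_rot: [-3.141, 0.001, -0.067]
wrist_force: [0.1, -1.0, -1.2]
width: 0.0279
```

Call:
arm_command(
  plan=[
    [0,0,0,0,-10],
    [0,0,0,0,-20],
    [0,0,0,0,-30],
    [0,0,0,0,-40],
    [0,0,0,0,-50],
    [0,0,0,0,-60],
    [0,0,0,0,-70],
    [0,-0.005,0,0,-80],
    [0,-0.01,0,0,-90],
    [0,-0.01,0,0,-90],
  ],
)

```text
time: 29.3
tool_pos: [0.5505, -0.0706, 0.0819]
ee_rot: [3.141, 0.0, -1.635]
wrist_force: [-0.5, 0.8, -0.7]
width: 0.0277
```

Call:
arm_command(
  plan=[
    [0,0,0,0,0],
    [0,0,0,0,0],
    [0,0,0,0,0],
  ],
)

```text
time: 29.68
tool_pos: [0.5511, -0.0707, 0.0823]
ee_rot: [3.142, -0.0, -1.638]
wrist_force: [0.2, -0.0, -0.9]
width: 0.0274
```

Run:
```python
from h import *
s2=snap('scene'); crop(s2,260,180,380,290,6,'s12.png')
s=snap('top'); crop(s,255,190,385,300,6,'t12.png')
o=robot.get_obs(); print(o['tool_pos'],o['ee_rot'],o['width'],o['wrist_force'])
```

```text
[ 0.55105621 -0.07066005  0.08230164] [ 3.14156124e+00 -9.91349146e-05 -1.63872531e+00] 0.027786717759624074 [ 0.61535442  0.11370964 -0.73388798]
```

View pics/t12.png

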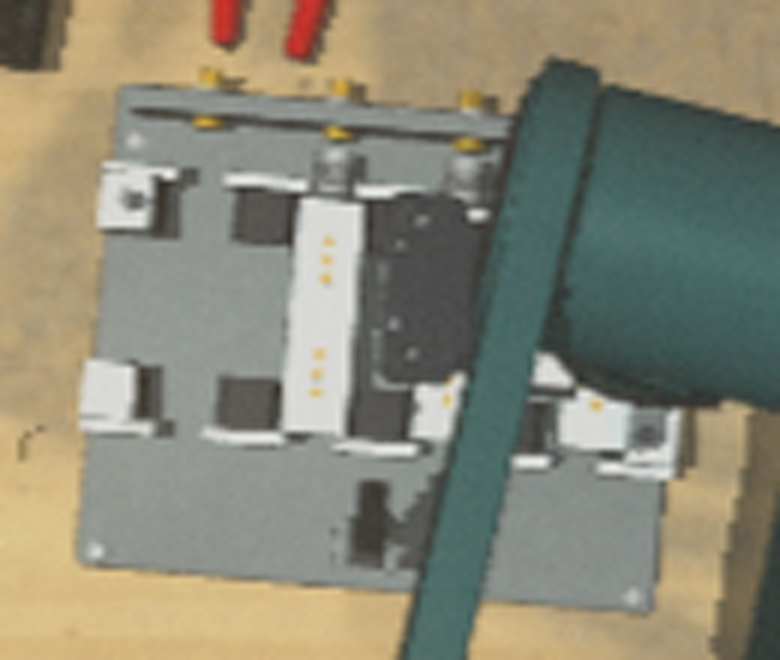

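Call:
arm_command(
  plan=[
    [0,0.0002,0.0004,-0.02,0],
    [0,0.0002,0.0004,-0.035,0],
    [0,0.0002,0.0004,-0.045,0],
    [0,0.0002,0.0004,-0.052,0],
    [0,0.0002,0.0004,-0.056,0],
    [0,0.0002,0.0004,-0.057,0],
    [0,0.0002,0.0004,-0.057,0],
  ],
)

```text
time: 30.65
tool_pos: [0.5515, -0.0703, 0.0257]
ee_rot: [-3.141, -0.0, -1.639]
wrist_force: [-0.7, -0.0, -1.5]
width: 0.0279
```

Call:
arm_command(
  plan=[
    [0,0,0,-0.004,0],
    [0,0,0,-0.008,0],
    [0,0,0,-0.011,0],
    [0,0,0,-0.0125,0],
    [0,0,0,-0.0125,0],
    [0,0,0,-0.0125,0],
  ],
)

```text
time: 31.4
tool_pos: [0.5511, -0.0702, 0.013]
ee_rot: [3.141, -0.0, -1.639]
wrist_force: [-2.4, -0.1, 1.6]
width: 0.0279
```

Home. Release, rise and retreat to look.

Call:
arm_command(
  plan=[
    [0,0,0,-0.0005,0],
    [0.3,0,0,0,0],
    [0.45,0,0,0,0],
    [0.45,0,0,0,0],
    [0.45,0,0,0.03,0],
    [0.45,0,0,0.08,0],
    [0.45,0,0,0.14,0],
    [0.45,-0.05,0.03,0.17,0],
    [0.45,-0.11,0.06,0.17,0],
    [0.45,-0.17,0.08,0.17,0],
  ],
)

```text
time: 32.65
tool_pos: [0.3878, 0.0078, 0.1834]
ee_rot: [-3.14, 0.0, -1.639]
wrist_force: [0.1, 0.3, 0.2]
width: 0.0424
```

Call:
arm_command(
  plan=[
    [0.45,-0.03,0,0,0],
    [0.45,-0.04,0,0,0],
  ],
)

```text
time: 32.9
tool_pos: [0.348, 0.0073, 0.1831]
ee_rot: [-3.139, -0.0, -1.639]
wrist_force: [0.1, -0.2, 0.3]
width: 0.0424
```

Run:
```python
from h import *
s2=snap('scene'); crop(s2,260,180,380,290,6,'s13.png')
s=snap('top','t13.png'); crop(s,255,190,385,300,6,'t13c.png');crop(s,370,190,470,310,6,'t13d.png')
o=robot.get_obs(); print(o['tool_pos'],o['ee_rot'],o['width'],o['wrist_force'])
```

```text
[0.34891426 0.00694059 0.18309132] [-3.13992835e+00 -2.28100924e-04 -1.63969361e+00] 0.04213414222226307 [ 0.64777187 -0.0054601   0.13780803]
```

View pics/t13c.png

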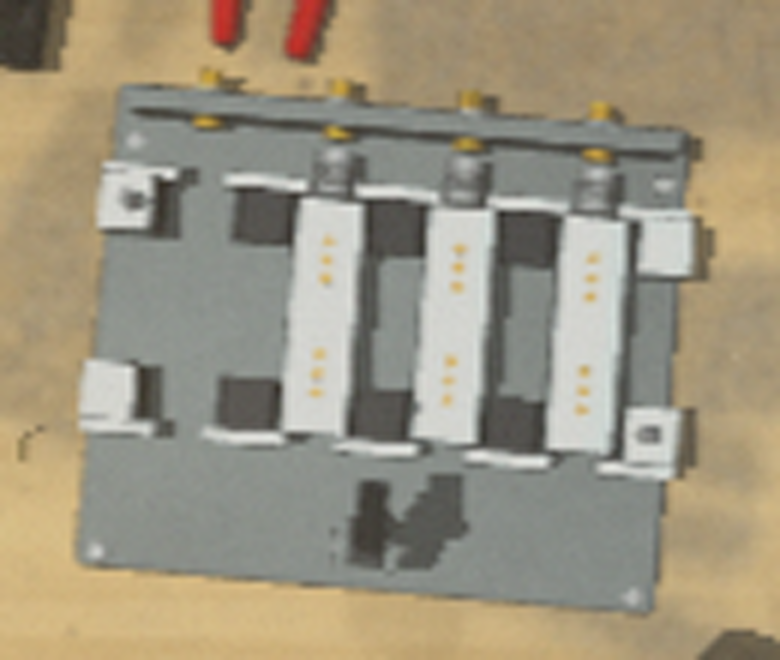

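View pics/t13d.png

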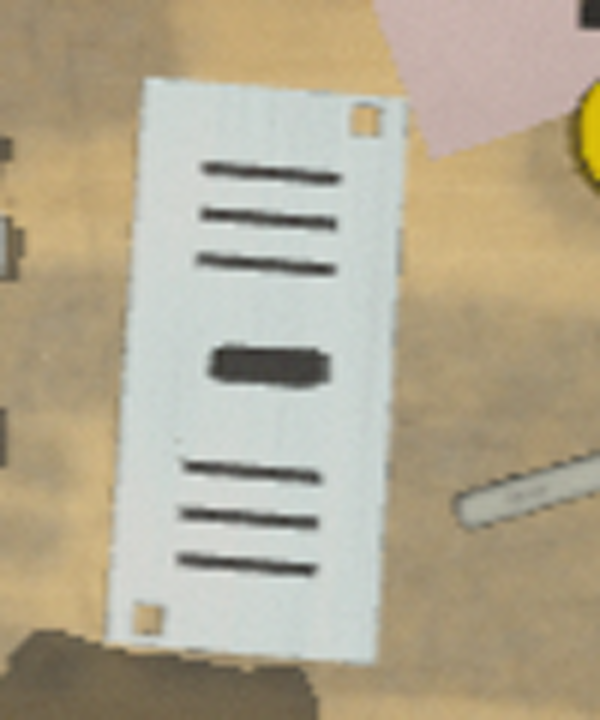

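View pics/s13.png

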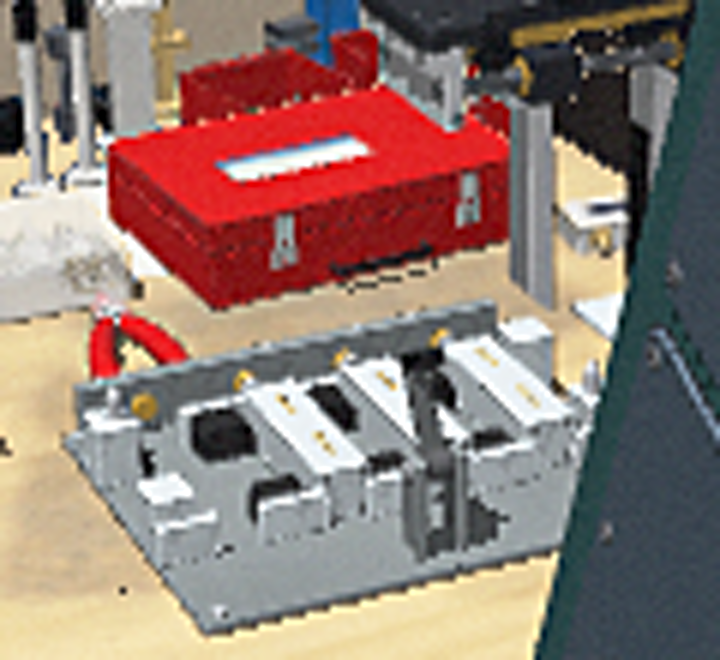

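Run:
```python
from fit import *
s=snap('top')
o=[(58,123,4),(-58,123,4),(58,-123,4),(-58,-123,4),(40,112,4),(-40,-112,4)]
c=[(106,640),(377,663),(146,78),(410,98),(149,618),(367,121)]
p,r=fit(s,o,[c2p(x,6,370,190) for x in c],(.54,-.23,1.5)); print(p,np.degrees(p[2])); print(r.round(2).tolist())
o=robot.get_obs(); print(o['tool_pos'])
```

```text
[ 0.54169885 -0.22954431  1.50013686] 85.95151094687876
[[0.0, 0.26], [-0.18, 0.24], [-0.1, -0.41], [0.06, -0.04], [0.11, 0.22], [0.11, -0.3]]
[0.34949406 0.00685922 0.18299881]
```

Call:
arm_command(
  plan=[
    [0.45,0.02,-0.04,0,10],
    [0.45,0.04,-0.08,0,20],
    [0.45,0.06,-0.12,0,30],
    [0.45,0.08,-0.16,0,40],
    [0.45,0.1,-0.2,0,50],
    [0.45,0.12,-0.237,0,60],
    [0.45,0.15,-0.237,0,70],
    [0.45,0.18,-0.237,0,80],
    [0.45,0.192,-0.237,-0.02,90],
    [0.45,0.192,-0.237,-0.06,90],
  ],
)

```text
time: 34.3
tool_pos: [0.5441, -0.2315, 0.1226]
ee_rot: [3.14, -0.004, -0.068]
wrist_force: [-0.4, -0.2, -0.5]
width: 0.0424
```

Call:
arm_command(
  plan=[
    [0.45,0,0,-0.02,0],
    [0.45,0,0,-0.05,0],
    [0.45,0,0,-0.05,0],
    [0.45,0,0,-0.05,0],
  ],
)

```text
time: 34.8
tool_pos: [0.5417, -0.2306, 0.0731]
ee_rot: [3.141, -0.001, -0.069]
wrist_force: [0.3, 0.1, 0.6]
width: 0.0424
```

Run:
```python
from h import *
s2=snap('scene','s14.png')
s=snap('top'); crop(s,370,190,500,310,6,'t14d.png')
o=robot.get_obs(); print(o['tool_pos'],o['ee_rot'],o['width'],o['wrist_force'])
```

```text
[ 0.54200609 -0.23068129  0.07432977] [ 3.14043792e+00 -2.70753786e-03 -6.86761744e-02] 0.042418198022820965 [ 0.68303463 -0.28927001  0.24679673]
```

View pics/t14d.png

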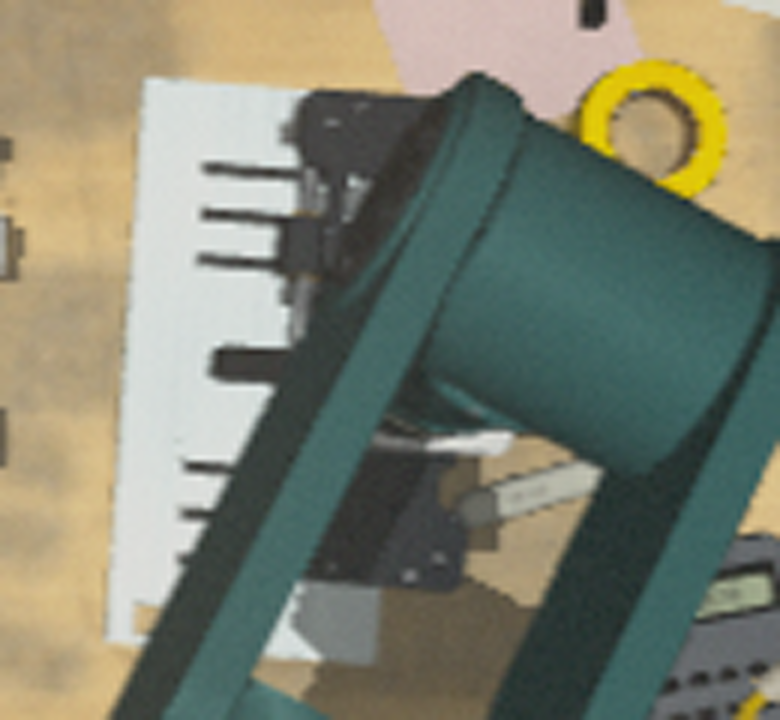

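Cover unmoved (left edge still at crop (146,78)–(106,640)). Descend and grip.

Call:
arm_command(
  plan=[
    [0.45,-0.0003,0.0003,-0.03,0],
    [0.45,-0.0003,0.0003,-0.055,0],
    [0.45,-0.0003,0.0003,-0.064,0],
    [0.45,-0.0003,0.0003,-0.065,0],
    [0.45,-0.0003,0.0003,-0.065,0],
    [0,-0.0003,0.0003,-0.065,0],
    [0,-0.0003,0.0003,-0.065,0],
    [0,-0.0003,0.0003,-0.065,0],
    [0,-0.0003,0.0003,-0.065,0],
  ],
)

```text
time: 36.02
tool_pos: [0.5407, -0.2297, 0.0081]
ee_rot: [3.141, -0.001, -0.069]
wrist_force: [0.3, 0.0, 1.9]
width: 0.0139
```

Call:
arm_command(
  plan=[
    [0,0,0,0.01,0],
    [0,0,0,0.02,0],
    [0,0,0,0.04,0],
    [0,0,0,0.07,0],
    [0,0,0,0.1,0],
    [0,0,0,0.13,0],
    [0,0,0,0.14,0],
    [0,0,0,0.14,0],
    [0,0,0,0.14,0],
  ],
)

```text
time: 37.15
tool_pos: [0.5396, -0.2292, 0.146]
ee_rot: [-3.14, 0.003, -0.069]
wrist_force: [0.1, 0.6, -2.2]
width: 0.014
```

Call:
arm_command(
  plan=[
    [0,0,0.015,0.01,-8],
    [0,0,0.045,0.01,-18],
    [0,0,0.075,0.01,-28],
    [0,0,0.105,0.01,-38],
    [0,0.005,0.135,0.01,-48],
    [0,0.005,0.165,0.01,-58],
    [0,0.01,0.195,0.01,-68],
    [0,0.015,0.225,0.01,-78],
    [0,0.017,0.243,0,-86],
    [0,0.017,0.243,0,-90],
  ],
)

```text
time: 38.4
tool_pos: [0.5559, 0.015, 0.1447]
ee_rot: [3.136, 0.0, -1.64]
wrist_force: [-0.5, -0.5, -2.3]
width: 0.0139
```

Call:
arm_command(
  plan=[
    [0,0,0,-0.02,0],
    [0,0,0,-0.04,0],
    [0,0,0,-0.04,0],
    [0,0,0,-0.04,0],
    [0,0,0,-0.04,0],
  ],
)

```text
time: 39.02
tool_pos: [0.558, 0.0133, 0.1088]
ee_rot: [-3.14, -0.0, -1.639]
wrist_force: [0.4, -0.6, -2.4]
width: 0.014
```

Run:
```python
from h import *
s2=snap('scene'); crop(s2,260,180,380,290,6,'s15.png')
s=snap('top'); crop(s,255,190,385,300,6,'t15.png')
o=robot.get_obs(); print(o['tool_pos'],o['ee_rot'],o['width'],o['wrist_force'])
```

```text
[0.55799268 0.01332651 0.10877495] [-3.13986800e+00 -9.90935032e-05 -1.63935160e+00] 0.013801326574449602 [ 0.02789456 -0.28977135 -2.48515117]
```

View pics/s15.png

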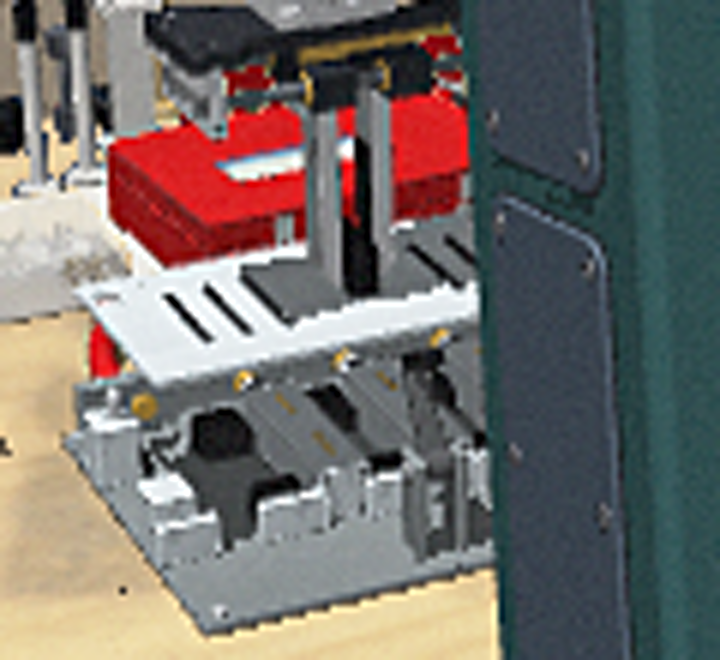

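View pics/t15.png

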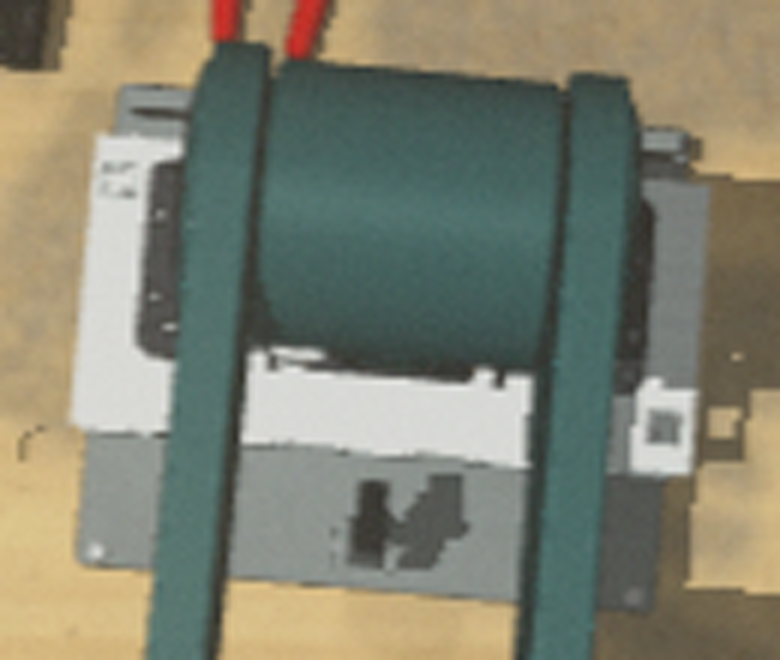

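Call:
arm_command(
  plan=[
    [0,-0.001,0.0005,-0.015,0],
    [0,-0.001,0.0005,-0.03,0],
    [0,-0.001,0.0005,-0.038,0],
    [0,-0.001,0.0005,-0.038,0],
    [0,-0.001,0.0005,-0.038,0],
  ],
)

```text
time: 39.75
tool_pos: [0.5567, 0.0139, 0.07]
ee_rot: [-3.141, -0.0, -1.639]
wrist_force: [0.1, -0.7, -2.0]
width: 0.014
```

Call:
arm_command(
  plan=[
    [0,0,0,-0.004,0],
    [0,0,0,-0.008,0],
    [0,0,0,-0.012,0],
    [0,0,0,-0.014,0],
    [0,0,0,-0.014,0],
  ],
)

```text
time: 40.38
tool_pos: [0.5563, 0.0139, 0.0555]
ee_rot: [3.141, -0.0, -1.639]
wrist_force: [-0.3, -0.1, -1.6]
width: 0.0138
```

Call:
arm_command(
  plan=[
    [0,0,0,-0.004,0],
    [0,0,0,-0.007,0],
    [0,0,0,-0.0085,0],
    [0,0,0,-0.009,0],
    [0,0,0,-0.009,0],
  ],
)

```text
time: 41.0
tool_pos: [0.5565, 0.0139, 0.0481]
ee_rot: [-3.141, -0.0, -1.639]
wrist_force: [-3.2, -0.4, 5.3]
width: 0.0138
```

Run:
```python
from h import *
s2=snap('scene'); crop(s2,260,180,380,290,6,'s16.png')
s=snap('top'); crop(s,255,190,385,300,6,'t16.png')
o=robot.get_obs(); print(o['tool_pos'],o['ee_rot'],o['width'],o['wrist_force'])
```

```text
[0.55649759 0.01388847 0.04806857] [-3.14109021e+00 -1.77378195e-04 -1.63926288e+00] 0.01402940182885874 [-4.04268472  0.49214451  5.06057671]
```

View pics/s16.png

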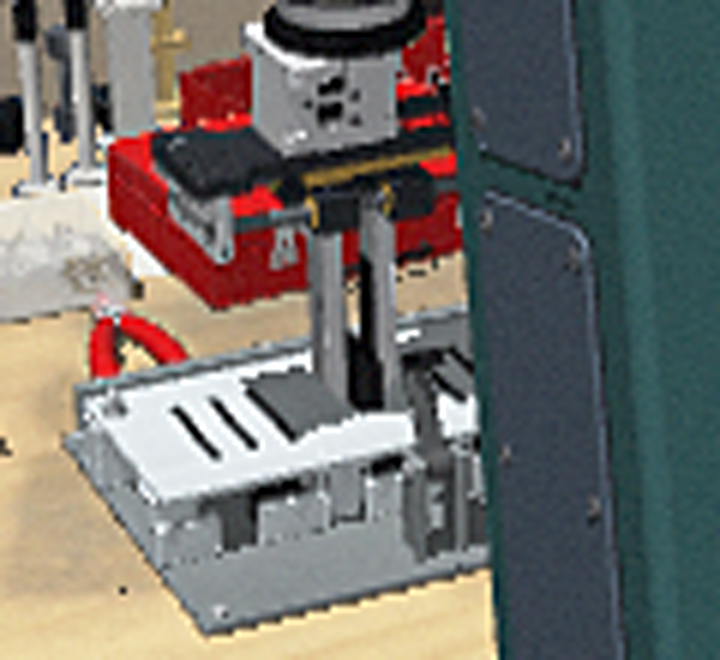

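Call:
arm_command(
  plan=[
    [0.2,0,0,0,0],
    [0.45,0,0,0,0],
    [0.45,0,0,0,0],
    [0.45,0,0,0.04,0],
    [0.45,0,0,0.09,0],
    [0.45,0,0,0.12,0],
    [0.45,-0.05,0.004,0.12,0],
    [0.45,-0.0975,0.0075,0.12,0],
    [0.45,-0.0975,0.0075,0.1,0],
    [0.45,-0.0975,0.0075,0.1,0],
  ],
)

```text
time: 42.35
tool_pos: [0.4576, 0.0215, 0.1456]
ee_rot: [3.139, -0.0, -1.639]
wrist_force: [0.8, -0.4, 0.5]
width: 0.042
```

Run:
```python
from h import *
s2=snap('scene'); crop(s2,260,180,380,290,6,'s17.png')
s=snap('top'); crop(s,255,190,385,300,6,'t17.png')
o=robot.get_obs(); print(o['tool_pos'],o['ee_rot'],o['width'],o['wrist_force'])
```

```text
[0.45923387 0.02133608 0.14698285] [-3.14158645e+00 -5.79253442e-05 -1.63943022e+00] 0.042205985968748694 [ 0.11465646 -0.4433235   1.37720376]
```

View pics/s17.png

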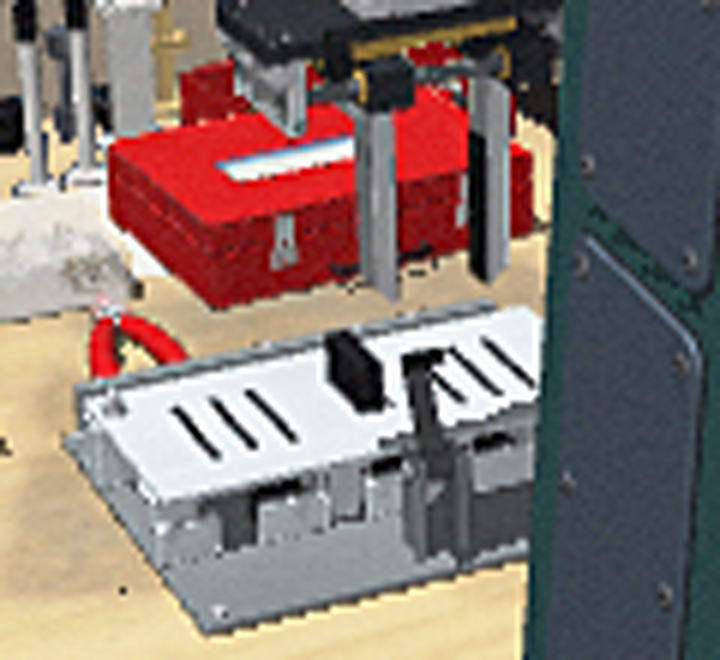

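View pics/t17.png

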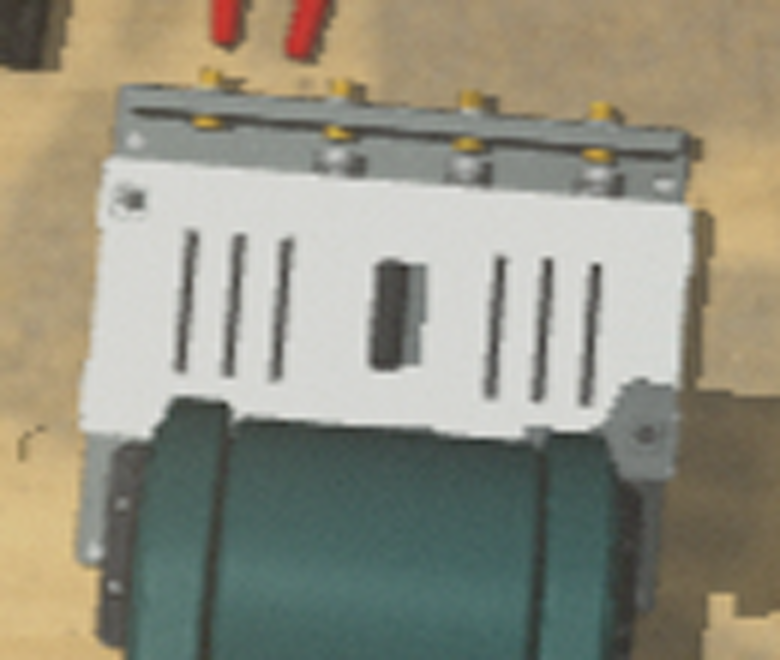

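Cover is seated as originally (edges at the same pixels). Down onto the lever tab and pinch.

Call:
arm_command(
  plan=[
    [0.45,0,0,-0.03,0],
    [0.45,0,0,-0.055,0],
    [0.45,0,0,-0.0595,0],
    [0.45,0,0,-0.0595,0],
    [0,0,0,-0.0595,0],
    [0,0,0,-0.0595,0],
    [0,0,0,-0.0595,0],
    [0,0,0,-0.0595,0],
  ],
)

```text
time: 43.45
tool_pos: [0.4592, 0.0211, 0.0878]
ee_rot: [-3.141, -0.001, -1.639]
wrist_force: [-0.5, -0.3, 0.9]
width: 0.0113
```

Call:
arm_command(
  plan=[
    [0,0.0058,-0.0005,0,0],
    [0,0.0127,-0.0009,-0.0008,0],
    [0,0.0194,-0.0014,-0.0025,0],
    [0,0.0258,-0.0018,-0.0051,0],
    [0,0.0318,-0.0022,-0.0086,0],
    [0,0.0372,-0.0026,-0.013,0],
    [0,0.0422,-0.003,-0.018,0],
    [0,0.0465,-0.0033,-0.0235,0],
    [0,0.05,-0.0035,-0.0295,0],
    [0,0.0525,-0.0037,-0.0365,0],
  ],
)

```text
time: 44.7
tool_pos: [0.5137, 0.0173, 0.0523]
ee_rot: [-3.137, -0.001, -1.639]
wrist_force: [-2.6, -1.2, 7.7]
width: 0.0117
```

Call:
arm_command(
  plan=[
    [0,0,0,-0.001,0],
    [0,0,0,-0.001,0],
  ],
)

```text
time: 44.95
tool_pos: [0.514, 0.0173, 0.0513]
ee_rot: [-3.136, -0.0, -1.639]
wrist_force: [-1.8, -1.6, 5.7]
width: 0.0117
```

Run:
```python
from h import *
s2=snap('scene'); crop(s2,260,180,380,290,6,'s18.png')
o=robot.get_obs(); print(o['tool_pos'],o['ee_rot'],o['width'],o['wrist_force'])
```

```text
[0.51403829 0.01725266 0.05131069] [-3.13634546e+00 -4.45646254e-04 -1.63948729e+00] 0.011928467175479952 [-0.33135725 -1.59916696  5.05236558]
```

View pics/s18.png

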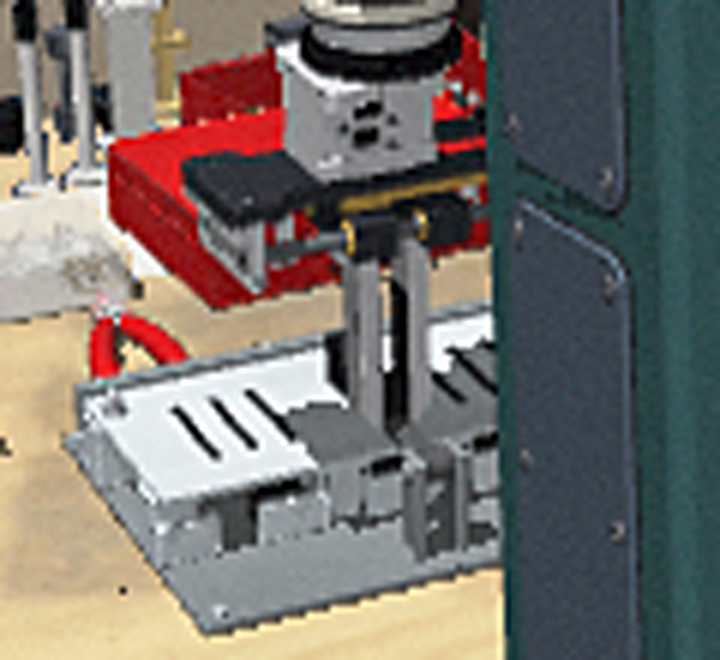

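Call:
arm_command(
  plan=[
    [0.2,0,0,0,0],
    [0.45,0,0,0,0],
    [0.45,0,0,0,0],
    [0.45,0,0,0.04,0],
    [0.45,0,0,0.09,0],
    [0.45,0,0,0.12,0],
    [0.45,-0.05,0,0.13,0],
    [0.45,-0.1,0,0.13,0],
    [0.45,-0.15,0,0.13,0],
    [0.45,-0.19,0,0.13,0],
  ],
)

```text
time: 46.25
tool_pos: [0.3199, 0.0179, 0.1796]
ee_rot: [-3.141, 0.0, -1.639]
wrist_force: [-0.3, 0.3, 0.0]
width: 0.0422
```

Run:
```python
from fit import *
s2=snap('scene'); crop(s2,260,180,380,290,6,'s19.png')
s=snap('top','t19.png'); crop(s,255,190,385,300,6,'t19c.png')
for l in ('blue_box','tape_roll'):
    for m in finder.masks_of(l,'top')[:1]:
        v,u=np.nonzero(m['pixels']); print(l,round(m['p'],2),np.round(m['extent'],1),len(u),u.mean().round(1),v.mean().round(1))
o=robot.get_obs(); print(o['tool_pos'],o['ee_rot'],o['width'],o['wrist_force'])
```

```text
blue_box 0.81 [144.3 227.5 183.4 253.1] 835 162.4 238.8
tape_roll 0.88 [461.8 200.  489.6 224.4] 432 477.2 212.1
[0.32169165 0.01773405 0.18009341] [-3.13921822e+00 -4.46738296e-05 -1.63936752e+00] 0.042266248315795674 [ 0.47452973 -0.54603422  0.70925423]
```

View pics/s19.png

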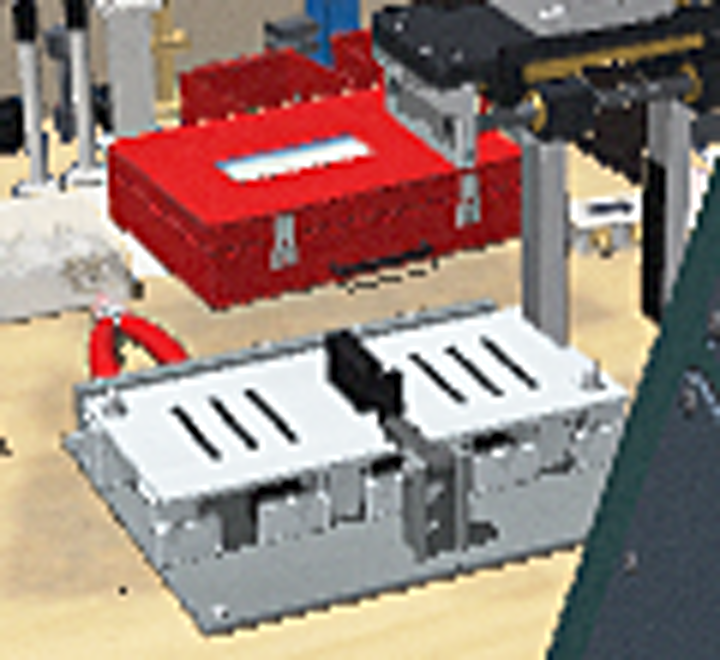

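View pics/t19c.png

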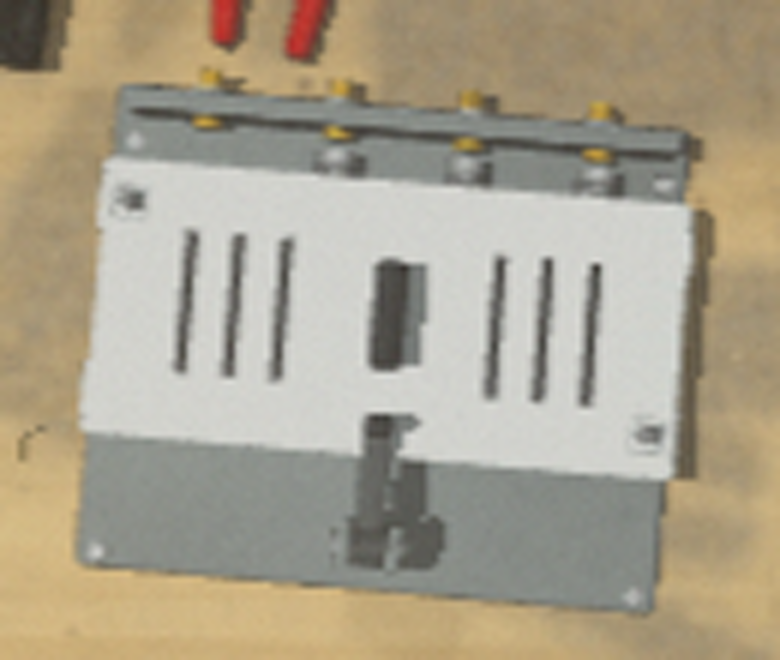

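View pics/t19.png

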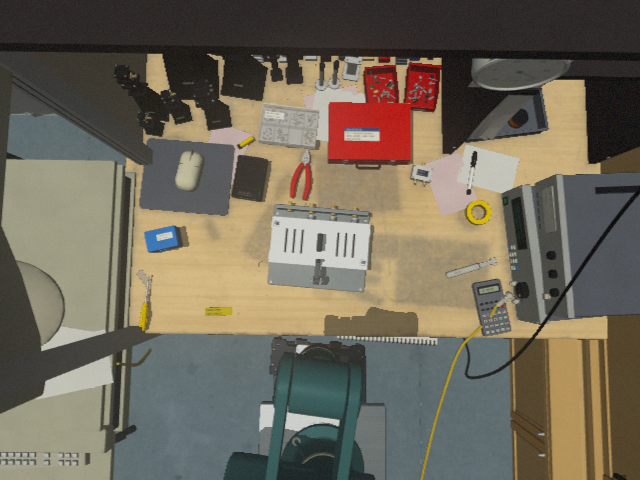

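Run:
```python
from h import *
a=cv2.imread('pics/top0.png')[258:292,300:335].astype(int); b=cv2.imread('pics/t19.png')[258:292,300:335].astype(int)
d=abs(a-b).max(2); print((d>40).sum(), np.argwhere(d>40)[:20].tolist())
print(robot.close_job())
```

```text
21 [[3, 24], [7, 4], [7, 5], [7, 9], [7, 10], [7, 11], [7, 21], [8, 4], [8, 5], [8, 9], [8, 10], [8, 11], [9, 4], [9, 9], [9, 10], [10, 9], [10, 10], [11, 9], [11, 10], [12, 9]]
the job is handed in; nothing more can be done
None
```

The job is done and handed in after about 46 s of the 210 s. I raised the latch and laid the cover on the bench. Three cartridges were present: the two at y = +28 and y = −84 mm were backwards, the one at y = −28 mm was right, and the slot at y = +84 mm was empty. I turned the two end for end and put them back in their own slots, then seated the cover on its pins and lowered the latch over it.

**Last checks:**
- All three noses point to the rail in the pictures.
- The cover's edges and pins are at the same pixels as at the start.
- The lever looks lowered, as in the first picture. A pixel comparison of that area differed only at small spots, mostly near a nose that was turned. I did not measure the lever angle itself.
- The blue box and tape roll show at the same pixels as before, to about 1 px.
- The gripper was clear of everything.

No check failed or disagreed with another, and I saw no knock to the cover or slackening of the grip.

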